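Nest the red boxes in the tilted crate

TASK

Nest the empty red boxes into the large red crate on the tilted stand, largest first and one at a time: seat the medium box flat on the crate's floor and let go of it, then seat the small box flat on the medium box's floor, both the right way up. Lower them in along the crate's slope rather than dropping them, and leave the tools and other things on the bench where they are.

Things in the scene. Friction and masses are not known exactly. Their poses are not given: they have to be found in the camera images.
- large_crate: Large open red crate, fixed in the tilted stand. Outside 136 (x) by 230 (y) by 80 (z) mm, inside 120 by 210 by 75 deep: end walls 10, side walls 8, floor 5 mm. Origin: centre of its underside. y: its long, level axis. z: out of the mouth, tipped 30 deg from vertical towards the stand's front, roughly at the robot. x: up the slope, away from the robot. Nothing stands above its mouth.
- medium_box: Open red box, loose, empty, about 190 g, upright on the table. Outside 111 (x) by 152 (y) by 68 (z) mm, inside 97 by 136 by 63 deep: end walls (+y, -y) 8, side walls 7, floor 5 mm. Straight walls, no handle: pinch an end wall, one finger inside. Origin: centre of underside; z out of the mouth. In the crate, long axes parallel either way: play 4.5 mm each side in x, 58 mm in all in y.
- small_box: Open red box, loose, empty, about 100 g, upright on the table. Outside 88 (x) by 80 (y, its shorter side) by 58 (z) mm, inside 76 by 64 by 53 deep: end walls (+y, -y) 8, side walls 6, floor 5 mm. Pinch an end wall. Origin: centre of underside; z out of the mouth. In the medium box, y axes parallel either way: play 4.5 mm each side in x, 56 mm in all in y.
- stand: Black steel bench stand that carries the large crate, fixed to the table, 146 by 240 mm; its low lip is at its front (-x) side towards the robot. Origin: on the table under the middle of the crate's underside, which lies 75 mm above it.
- mallet: Bystander: round wooden carving mallet lying down, 225 mm long, 68 mm thick head; origin on the table where head meets handle; x along it towards the head.
- rasp: Bystander: rasp with a round wooden handle, 310 mm long, 26 mm high; origin on the table, 40 mm from the handle's end of the blade; x along it towards the blade's tip.
- brush: Bystander: 200 mm flat brush lying on the table, handle towards -x; origin under its middle.
- pigment: Bystander: amber jar with a black cap, 60 mm diameter, 85 mm high; origin: centre of its underside.
- tape: Bystander: cardboard-brown roll of tape lying flat, 100 mm diameter, 25 mm high; origin: centre of its underside.
- maquette: Bystander: small white plaster torso on a 60 mm grey stone block, about 135 mm high; origin: centre of its underside.
- riffler: Bystander: 180 mm steel spatula lying on the table, handle towards -x; origin under its middle.
Things that resemble listed ones, but are neither listed nor needed, are in the scene too. What is shaped like the small_box but green or turquoise is not meant.

How it is judged:
By the outcome, as a careful person would: the job done as asked, in the order asked, and still so for the second after the job is handed in, with the robot touching nothing.
It also fails if it takes over 54 s, if anything falls off the work surface, if the arm or the gripper's body presses on something with over 40 N, if the wrist force passes 120 N, or if a joint passes its speed limit or range.

ROBOT

A 6-joint arm with a two-finger parallel gripper is mounted at the origin on the work surface. World frame = base frame: x ahead of the robot, y to its left, z up, the work surface at z = 0. Lengths are in mm, angles in degrees, forces in N, time in s.
With the tool pointing down it reaches from about 300 to 775 mm from the base axis. Payload 14.6 kg.
Tool frame: the origin (TCP) lies midway between the tips of the shut fingers; the grasp point (between the pads) lies 19 mm behind it; z points along the fingers, y is the line along which they close (so a half turn about z gives the same grasp; the last joint's range is limited). The gripper opens to 85 mm and grips with 20 to 120 N. Pads are 22 mm wide; open, the fingers measure 114 mm over their backs; the gripper's body (76 mm by 85 mm) begins 54 mm behind the grasp point. The pads swing forward as they close: fully open they stand 13 mm farther back than shut.
Start: joints at [67.116, 17.183, 87.147, -0, 75.671, -3.816], TCP at [179.677, 519.813, 231.281] pointing down, gripper open.
Joint ranges: [-173.82, 173.82], [-45.26, 126.66], [13.44, 144.39], [-59.66, 239.66], [0, 175.72], [-146.38, 146.38]. Speed limits (degrees/s): [127.2, 127.2, 147.25, 180, 180, 180].

INTERFACE

Orientations are given as [roll, pitch, yaw] about the fixed x, y, z axes, in that order (R = Rz(yaw) Ry(pitch) Rx(roll)).
In Python, from bench import ctrl gives the robot as it stands.
- The arm moves only by the tool arm_command, never from a script. Its argument "plan" is one flat list of numbers, 5 for each row, row after row: the shift along the world's x, y, z scaled (see below), then the turn about the world's z scaled (see below), then the opening in per cent of the stroke, from 0 (shut) to 100 (fully open). In form: [x, y, z, yaw, hand, x, y, z, yaw, hand, ...]. A call has 1 to 10 rows; each row shifts and turns the commanded pose from where the row before left it; what a row does not reach is not made up. The controller multiplies each number of a shift by 0.05 m and each number of a turn by 0.08 rad. A row lasts 1/10 s, in which the tool goes at most 50 mm and 8.59 degrees, less where a joint would pass 70% of its speed; a pose out of reach is approached as far as the arm can. A call with a number of a shift or a turn outside -1 to 1 is refused whole. A call with a gripper value outside its range is refused whole. The fingers move at their own pace and stop on an object; the grip force is fixed at half the most. Time passes only in rows, so rows that do not move let the fingers close. It gives the time, the measured TCP pose, the force, the opening and the grip force at its end, in the units of the state.
- ctrl.observe(): the state, without advancing time (a new reading comes with each control period).
- ctrl.read_camera(name): name is "scene" or "top"; returns a dict with "pixels" (384x512x3 uint8, red, green, blue), "camera_matrix" (3x3 intrinsics, pixels), "k1" (the pictures are not rectified: a ray, as slopes to the right and down, at radius r is drawn at 1 + k1 r^2 times it, then the intrinsics apply), "view" (4x4, takes a point from world to camera coordinates). Camera axes: x right, y down, z forward; pixel columns grow to the right and rows downward; lengths in mm; the calibration is good to about 2 mm. A picture is of the moment at which its call begins. There is no depth.
- ctrl.finish_job(): hands the job in; it is judged then, once.
The state is a dict: "t": time; "qpos": joint angles; "dq": joint speeds; "tau": joint torques, N m; "ee_pos": TCP position; "tcp_rot": TCP orientation; "force": force on the tool from outside, world axes, zero at the start; "moment": the same for the moment, N m; "finger_gap": finger opening in mm; "gripper_force": force on a finger pad.
Only numpy, scipy, OpenCV 4.12 (cv2) and the standard library are available. Lean on these libraries where they do the work, as an engineer would, in place of code of your own. Each camera call takes 0.05 s, during which the arm holds its last target. There are 200 camera calls.

## Working session

There is one attempt and no reset: what is moved stays moved. The work goes in short steps, Python scripts to look and compute and a tool call to move; the robot and the scene stay as the last step left them, time stands still between calls to the robot, and variables do not carry over. Pictures are saved under pics/ and viewed, at most 10 in all, crops included, and the job is handed in when it is done.

Besides the shell and the picture viewer there is one more tool, called after ">>>" by a JSON object that holds its "name" and its "arguments", one argument or row to a line. arm_command: Moves the arm, as the interface text tells. Its arguments: {"type":"object","properties":{"plan":{"type":"array"}},"required":["plan"]}

```bash
mkdir -p pics; ls; python3 - <<'E'
from bench import ctrl
import cv2,numpy as np
s=ctrl.observe();print({k:np.round(v,2).tolist() for k,v in s.items()})
for n in("scene","top"):
    c=ctrl.read_camera(n);cv2.imwrite(f"pics/{n}0.png",cv2.resize(c["pixels"][:,:,::-1],(800,600),interpolation=cv2.INTER_CUBIC))
    print(n,c["camera_matrix"],c["k1"],c["view"])
E
```

```text
pics
{'t': 0.0, 'qpos': [67.12, 17.22, 87.18, 0.0, 75.67, -3.81], 'dq': [0.07, -0.06, -0.11, 0.01, -0.0, 0.04], 'tau': [0.0, -54.35, -36.18, -0.0, 0.0, -0.0], 'ee_pos': [179.59, 519.61, 230.7], 'tcp_rot': [-179.93, -0.01, 160.93], 'force': [0.43, 0.32, 0.14], 'moment': [-0.01, -0.02, 0.04], 'gripper_force': 0.0, 'finger_gap': 85.47}
scene [[435.46138653   0.         254.38648377]
 [  0.         435.46138653 191.19073307]
 [  0.           0.           1.        ]] -0.16994628147176755 [[-3.63941285e-01  9.31322501e-01 -1.36066002e-02  3.14279213e+02]
 [ 6.78148520e-01  2.54935679e-01 -6.89291219e-01 -2.79034843e+02]
 [-6.38483614e-01 -2.60088828e-01 -7.24356595e-01  1.75312249e+03]
 [ 0.00000000e+00  0.00000000e+00  0.00000000e+00  1.00000000e+00]]
top [[496.13636143   0.         252.97948071]
 [  0.         496.13636143 188.27063934]
 [  0.           0.           1.        ]] -0.12491488523767613 [[-2.67173385e-02 -9.99595865e-01 -9.71036684e-03 -1.08458339e+02]
 [-9.98895897e-01  2.70716023e-02 -3.83942184e-02  5.42292793e+02]
 [ 3.86415771e-02  8.67385427e-03 -9.99215489e-01  1.25452674e+03]
 [ 0.00000000e+00  0.00000000e+00  0.00000000e+00  1.00000000e+00]]
```

View pics/top0.png

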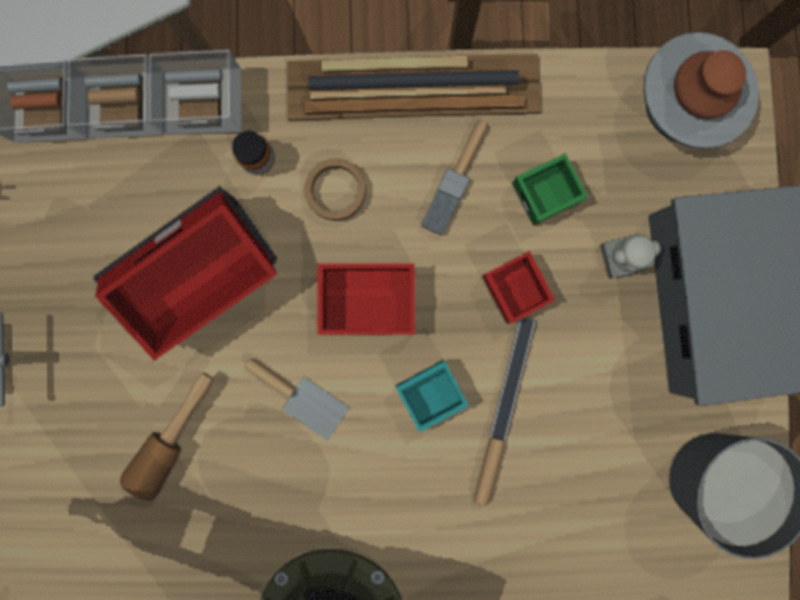

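View pics/scene0.png

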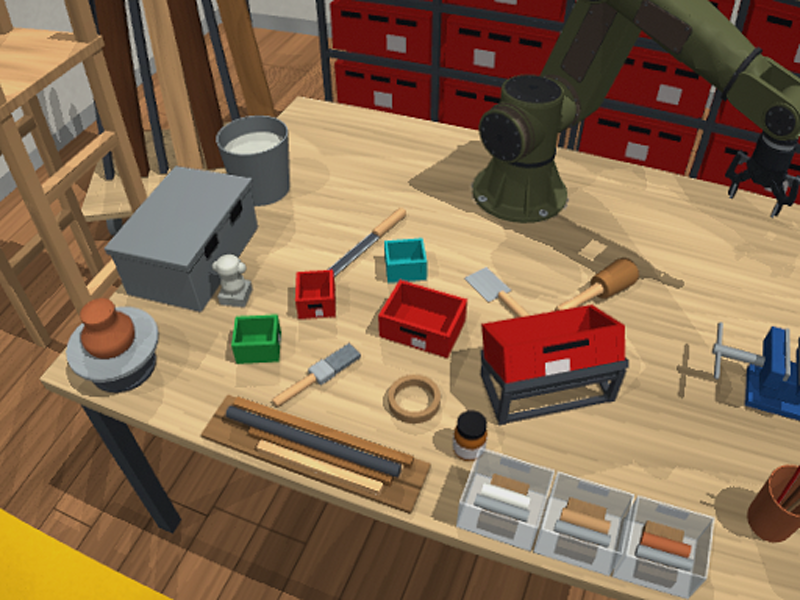

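The top view shows the crate at (186,272) and the medium box at (366,299). The candidates for the small box are red (519,288), green (550,189) and turquoise (432,396). By description it is the red one. I'll check it in a close crop.

```bash
cat > h.py <<'E'
import cv2,numpy as np
def proj(c,P):
    P=np.atleast_2d(P);q=P@c["view"][:3,:3].T+c["view"][:3,3]
    s=q[:,:2]/q[:,2:];s=s*(1+c["k1"]*(s**2).sum(1,keepdims=True))
    K=c["camera_matrix"];return s*K[0,0]+K[:2,2]
def unproj(c,uv,z):
    K=c["camera_matrix"];uv=np.atleast_2d(np.float64(uv))
    s=cv2.undistortPoints(uv[:,None],K,np.array([c["k1"],0,0,0.]))[:,0]
    R=c["view"][:3,:3];o=-R.T@c["view"][:3,3];d=np.c_[s,np.ones(len(s))]@R
    return o+d*((z-o[2])/d[:,2])[:,None]
def crop(c,x0,y0,w,h,k):
    return cv2.resize(np.ascontiguousarray(c["pixels"][y0:y0+h,x0:x0+w,::-1]),(w*k,h*k),interpolation=cv2.INTER_CUBIC)
E
python3 - <<'E'
from bench import ctrl
from h import *
c=ctrl.read_camera("top")
I=np.zeros((600,800,3),np.uint8)
I[0:480,0:512]=crop(c,56,116,128,120,4)
I[0:280,520:800]=crop(c,304,156,56,56,5)
I[290:590,520:800]=crop(c,201,160,70,60,5)[:,:280]
cv2.imwrite("pics/crop1.png",I)
E
```

```text
(no output)
```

View pics/crop1.png

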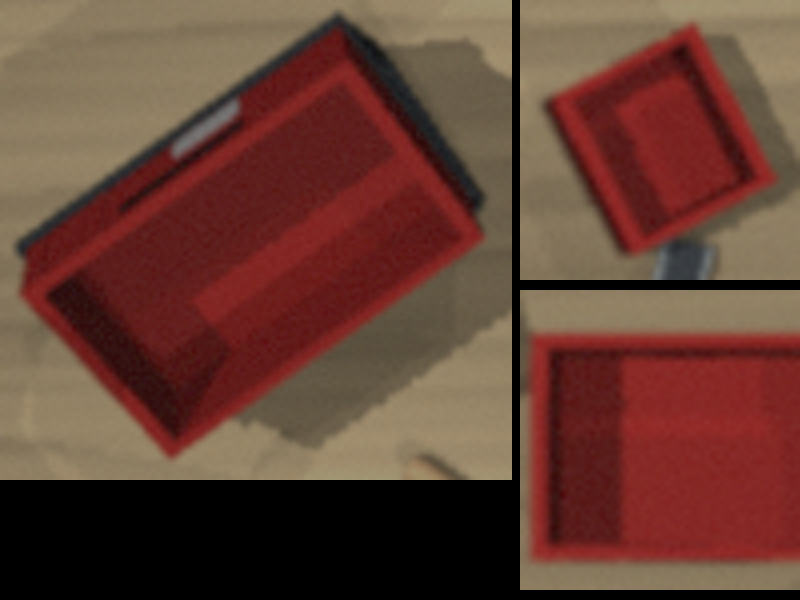

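The small red box fills the top right crop. Its corners are about (552,100), (695,27), (775,182) and (630,252), and it is clearly red. The rasp tip is at its bottom side wall, (685,245). The crate rim corners are (22,293), (347,65), (483,238) and (172,458), and the left corners of the medium box are (532,334) and (532,560).

```bash
python3 - <<'E'
from bench import ctrl
from h import *
from scipy.optimize import least_squares
c=ctrl.read_camera("top")
def T(p,L,tilt):
    a=np.radians(p[2]);b=np.radians(tilt)
    Rz=np.array([[np.cos(a),-np.sin(a),0],[np.sin(a),np.cos(a),0],[0,0,1]])
    Ry=np.array([[np.cos(b),0,-np.sin(b)],[0,1,0],[np.sin(b),0,np.cos(b)]])
    return (Rz@Ry@np.array(L,float).T).T+[p[0],p[1],75 if tilt else 0]
def fit(uv,w,l,h,tilt,p0,name):
    # corners: far-left, far-right, near-right, near-left
    L=[[w/2,l/2,h],[w/2,-l/2,h],[-w/2,-l/2,h],[-w/2,l/2,h]]
    f=lambda p:(proj(c,T(p,L,tilt))-uv).ravel()
    r=least_squares(f,p0,x_scale=[10,10,5]);print(name,r.x.round(1),r.fun.reshape(-1,2).round(1).tolist())
o=lambda P,x,y,k:np.array(P)/k+[x,y]
fit(o([[22,293],[347,65],[483,238],[172,458]],56,116,4),136,230,80,30,[480,160,35],"crate")
fit(np.r_[o([[12,44]],201,160,5),[[414/1.5625,264/1.5625]],[[414/1.5625,334/1.5625]],o([[12,270]],201,160,5)],111,152,68,0,[450,-70,0],"med")
fit(o([[32,100],[175,27],[255,182],[110,252]],304,156,5),88,80,58,0,[450,-300,25],"small")
E
```

```text
crate [588.9 203.8  33.3] [[-0.8, 0.3], [0.4, -1.3], [0.7, 0.4], [-0.4, 0.7]]
med [530.7 -77.5  -1.5] [[-0.4, -0.2], [0.4, -0.4], [0.5, 0.4], [-0.5, 0.2]]
small [ 542.5 -319.3   25.1] [[-0.3, -0.7], [-0.1, -0.6], [0.1, 0.3], [0.3, 1.0]]
```

>>> {"name": "arm_command", "arguments": {
  "plan": [0.4, -0.62, 0, -1, 45, 0.4, -0.62, 0, -1, 45, 0.4, -0.62, 0, -1, 45, 0.4, -0.62, 0, -1, 45, 0.4, -0.62, 0, -1, 45, 0.4, -0.62, 0, -1, 45, 0.4, -0.62, 0, -1, 45, 0.4, -0.62, 0, -1, 45, 0.4, -0.62, 0, -1, 45, 0.4, -0.62, 0, -1, 45]
}}

```text
t: 1.2
ee_pos: [380.2, 208.4, 231.3]
tcp_rot: [180.0, 0.0, 114.9]
force: [-0.3, 0.9, 0.0]
finger_gap: 38.3
gripper_force: 0.0
```

>>> {"name": "arm_command", "arguments": {
  "plan": [0.4, -0.62, 0, -1, 45, 0.4, -0.62, 0, -1, 45, 0.4, -0.62, 0, -1, 45, 0.4, -0.62, 0, -1, 45, 0.4, -0.62, 0, -1, 45, 0.4, -0.62, 0, -1, 45, 0.4, -0.62, 0, -1, 45, 0, 0, -0.1, -1, 45, 0, 0, -0.1, -1, 45, 0, 0, -0.1, -1, 45]
}}

```text
t: 2.2
ee_pos: [519.6, -7.5, 215.8]
tcp_rot: [-180.0, 0.0, 69.0]
force: [0.5, -0.2, -0.5]
finger_gap: 38.7
gripper_force: 0.0
```

>>> {"name": "arm_command", "arguments": {
  "plan": [0, 0, -0.1, -1, 45, 0, 0, -0.1, -1, 45, 0, 0, -0.1, -1, 45, 0, 0, -0.1, -1, 45, 0, 0, -0.1, -1, 45, 0, 0, -0.1, -1, 45, 0, 0, -0.1, -1, 45, 0, 0, -0.1, -1, 45, 0, 0, -0.1, -1, 45, 0, 0, -0.1, -1, 45]
}}

```text
t: 3.2
ee_pos: [519.6, -7.2, 165.9]
tcp_rot: [-180.0, 0.0, 23.2]
force: [0.2, 0.0, 0.5]
finger_gap: 38.4
gripper_force: 0.0
```

>>> {"name": "arm_command", "arguments": {
  "plan": [0, 0, -0.2, -1, 45, 0, 0, -0.2, -1, 45, 0, 0.04, -0.2, -1, 45, 0, 0, -0.2, -1, 45, 0, 0, -0.2, -1, 45, 0, 0, -0.1, -0.4, 45]
}}

```text
t: 3.8
ee_pos: [519.3, -5.2, 110.3]
tcp_rot: [-180.0, 0.1, -1.5]
force: [0.1, -0.0, -0.3]
finger_gap: 38.4
gripper_force: 0.0
```

```bash
python3 - <<'E'
from bench import ctrl
from h import *
I=np.zeros((500,800,3),np.uint8)
c=ctrl.read_camera("top");I[:,:400]=crop(c,185,130,100,125,4)
d=ctrl.read_camera("scene")
print(proj(d,[[518,-5,68]]))
I[:,400:]=crop(d,220,150,100,125,4)
cv2.imwrite("pics/a1.png",I);print(ctrl.observe()["ee_pos"])
E
```

```text
[[292.41031565 198.81589334]]
[519.28298352  -5.1632017  110.5135271 ]
```

View pics/a1.png

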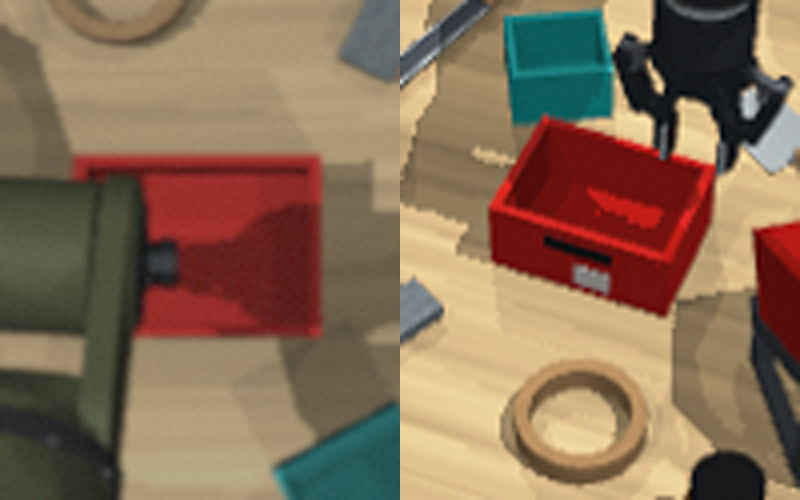

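The scene crop shows the fingers straddling the medium box's +y end wall. The planned pinch projects to (690,195), which lies on the rim. Next I descend and grip.

>>> {"name": "arm_command", "arguments": {
  "plan": [0, 0, -0.4, 0, 45, 0, 0, -0.4, 0, 45, 0, 0, -0.4, 0, 45, 0, 0, -0.32, 0, 45, 0, 0, 0, 0, 0, 0, 0, 0, 0, 0, 0, 0, 0, 0, 0, 0, 0, 0, 0, 0, 0, 0, 0, 0, 0]
}}

```text
t: 4.8
ee_pos: [520.0, -5.2, 36.1]
tcp_rot: [180.0, -0.1, -1.3]
force: [-2.0, 0.2, 4.5]
finger_gap: 6.9
gripper_force: 59.7
```

>>> {"name": "arm_command", "arguments": {
  "plan": [0, 0, 0.3, 0, 0, 0, 0, 0.6, 0.6, 0, 0, 0, 0.8, 1, 0, 0, 0, 0.8, 1, 0, 0, 0, 0.8, 1, 0, 0, 0.2, 0.6, 1, 0, 0, 0.4, 0.2, 1, 0, 0, 0.5, 0, 1, 0, 0, 0.5, 0, 1, 0, 0, 0.5, 0, 0, 0]
}}

```text
t: 5.8
ee_pos: [519.4, 100.8, 240.5]
tcp_rot: [180.0, -0.0, 33.7]
force: [0.6, -0.4, -0.8]
finger_gap: 7.0
gripper_force: 58.8
```

>>> {"name": "arm_command", "arguments": {
  "plan": [0, 0.5, 0, 0, 0, 0.02, 0.5, 0, 0, 0, 0.03, 0.5, 0, 0, 0, 0.03, 0.5, 0, 0, 0, 0.04, 0.5, 0, 0, 0, 0, 0, 0, 0, 0]
}}

```text
t: 6.4
ee_pos: [525.3, 227.1, 240.1]
tcp_rot: [-180.0, -0.0, 33.6]
force: [-0.2, -0.1, -2.0]
finger_gap: 7.5
gripper_force: 58.9
```

```bash
python3 - <<'E'
from bench import ctrl
from h import *
s=ctrl.observe();print(s["ee_pos"],s["tcp_rot"],s["finger_gap"],s["force"])
I=np.zeros((480,800,3),np.uint8)
c=ctrl.read_camera("top");I[:,:400]=crop(c,60,90,100,120,4)
d=ctrl.read_camera("scene")
I[:,400:]=crop(d,300,150,100,120,4)
cv2.imwrite("pics/a2.png",I)
E
```

```text
[525.33939733 227.05013119 240.1406441 ] [-1.79973492e+02 -1.03135216e-03  3.36493682e+01] 7.536943250024958 [-0.20076084 -0.05407866 -1.98456137]
```

View pics/a2.png

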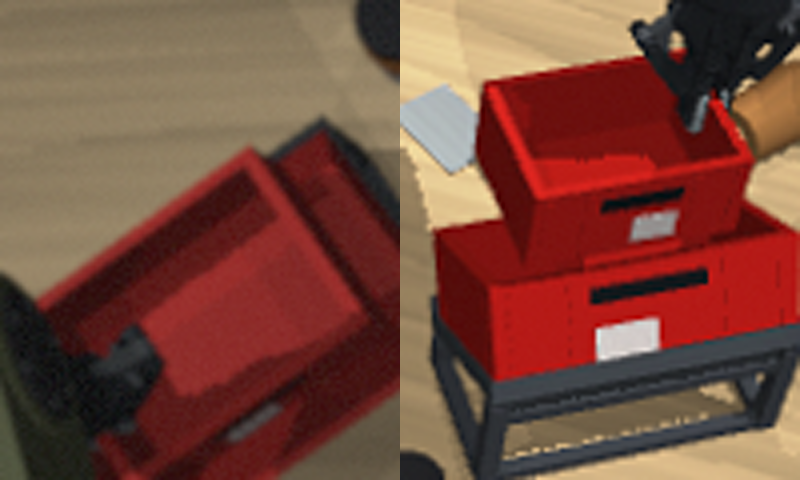

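```bash
cat >> h.py <<'E'
CR=np.array([588.9,203.8]);a=np.radians(33.3);U=np.array([np.cos(a),np.sin(a)]);V=np.array([-np.sin(a),np.cos(a)])
def cw(P): # crate coords (dx horizontal, y, z world) -> world
    P=np.atleast_2d(P);return np.c_[CR+P[:,:1]*U+P[:,1:2]*V,P[:,2]]
def box(ee,px,py,ph,W,L,H,th): # held box corners; pinch box coords; tilt th
    d=np.array(ee[:2])-CR;P=[d@U,d@V,ee[2]+19];t=np.radians(th);o=[]
    for z in(H,0):
        for x,y in((1,1),(1,-1),(-1,-1),(-1,1)):
            x,y,zz=x*W/2-px,y*L/2-py,z-ph
            o.append([P[0]+x*np.cos(t)-zz*np.sin(t),P[1]+y,P[2]+x*np.sin(t)+zz*np.cos(t)])
    return cw(o)
E
python3 - <<'E'
from bench import ctrl
from h import *
s=ctrl.observe();d=s["ee_pos"][:2]-CR;print("pinch dx,y",d@U,d@V)
B=box(s["ee_pos"],-12.6,72,55,111,152,68,0)
for n,x0,y0,k in(("top",60,90,0),("scene",300,150,400)):
    c=ctrl.read_camera(n);print(n,((proj(c,B)-[x0,y0])*4+[k,0]).round().tolist())
E
```

```text
pinch dx,y -41.45006757821861 52.43494947179281
top [[14.0, 315.0], [252.0, 145.0], [371.0, 322.0], [131.0, 492.0], [62.0, 324.0], [285.0, 166.0], [398.0, 331.0], [171.0, 490.0]]
scene [[750.0, 156.0], [531.0, 194.0], [477.0, 76.0], [685.0, 44.0], [729.0, 226.0], [518.0, 264.0], [468.0, 147.0], [668.0, 113.0]]
```

The top crop shows the medium box held level above the crate, with its corners close to the predicted pixels ((252,150) against (252,145)). Next I press its far bottom edge on the crate's far rim, so that it swivels 30° in the grip.

>>> {"name": "arm_command", "arguments": {
  "plan": [0, 0, -0.25, 0, 0, 0, 0, -0.2, 0, 0, 0, 0, -0.1, 0, 0, 0, 0, -0.1, 0, 0, 0, 0, 0, 0, 0]
}}

```text
t: 7.1
ee_pos: [526.2, 224.3, 208.3]
tcp_rot: [179.9, -0.1, 33.5]
force: [0.1, -3.4, 7.5]
finger_gap: 7.3
gripper_force: 61.6
```

>>> {"name": "arm_command", "arguments": {
  "plan": [0, 0, -0.1, 0, 0, 0, 0, -0.1, 0, 0, 0, 0, -0.1, 0, 0, 0, 0, 0, 0, 0]
}}

```text
t: 7.5
ee_pos: [525.8, 223.9, 193.5]
tcp_rot: [179.9, -0.0, 33.5]
force: [-6.8, -7.5, 12.5]
finger_gap: 7.3
gripper_force: 69.0
```

```bash
cat >> h.py <<'E'
def look(name,B=None):
    from bench import ctrl
    s=ctrl.observe();print({k:np.round(s[k],1).tolist() for k in("t","ee_pos","force","moment","finger_gap")})
    d=s["ee_pos"][:2]-CR;print("dx,y",(d@U).round(1),(d@V).round(1))
    I=np.zeros((480,800,3),np.uint8)
    c=ctrl.read_camera("top");I[:,:400]=crop(c,60,90,100,120,4)
    e=ctrl.read_camera("scene");I[:,400:]=crop(e,300,150,100,120,4)
    cv2.imwrite(f"pics/{name}.png",I)
    if B:
        for th in(0,20,30):
            b=box(s["ee_pos"],*B,th);print(th,((proj(c,b)-[60,90])*4).round().astype(int).tolist()[:3],((proj(e,b)-[300,150])*4+[400,0]).round().astype(int).tolist()[:3])
E
python3 -c "
from h import *
look('a3',(-12.6,72,55,111,152,68))"
```

```text
{'t': 7.5, 'ee_pos': [525.8, 223.9, 193.5], 'force': [-6.8, -7.5, 12.5], 'moment': [-1.0, 0.7, -0.4], 'finger_gap': 7.3}
dx,y -41.7 51.4
0 [[49, 321], [277, 159], [392, 328]] [[734, 204], [521, 243], [469, 125]]
20 [[42, 331], [275, 165], [399, 333]] [[736, 172], [520, 210], [466, 139]]
30 [[42, 341], [278, 174], [401, 332]] [[734, 155], [518, 192], [466, 147]]
```

View pics/a3.png

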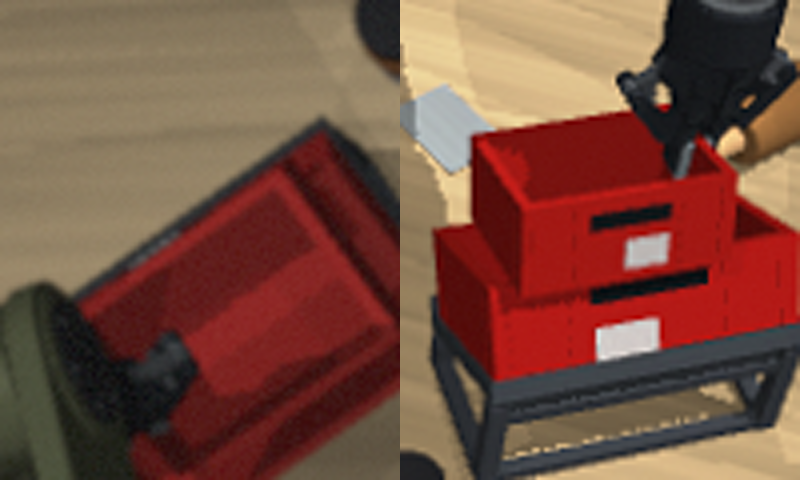

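The box has swivelled about 21° (far corner at (525,210), where 20° predicts (520,210)). Next I press the rest of the way.

>>> {"name": "arm_command", "arguments": {
  "plan": [0, 0, -0.07, 0, 0, 0, 0, -0.07, 0, 0, 0, 0, 0, 0, 0]
}}

```text
t: 7.9
ee_pos: [525.4, 223.6, 186.8]
tcp_rot: [179.9, 0.0, 33.4]
force: [-12.9, -11.0, 16.1]
finger_gap: 7.2
gripper_force: 71.9
```

```bash
python3 - <<'E'
from h import *
look('a4',(-12.6,72,55,111,152,68))
E
```

```text
{'t': 7.9, 'ee_pos': [525.4, 223.6, 186.8], 'force': [-12.9, -11.0, 16.1], 'moment': [-1.5, 1.5, -0.4], 'finger_gap': 7.2}
dx,y -42.2 51.4
0 [[54, 322], [281, 161], [395, 329]] [[732, 211], [519, 249], [468, 131]]
20 [[47, 332], [279, 168], [402, 334]] [[733, 179], [519, 217], [465, 145]]
30 [[48, 342], [281, 176], [404, 333]] [[732, 161], [517, 198], [465, 154]]
```

View pics/a4.png

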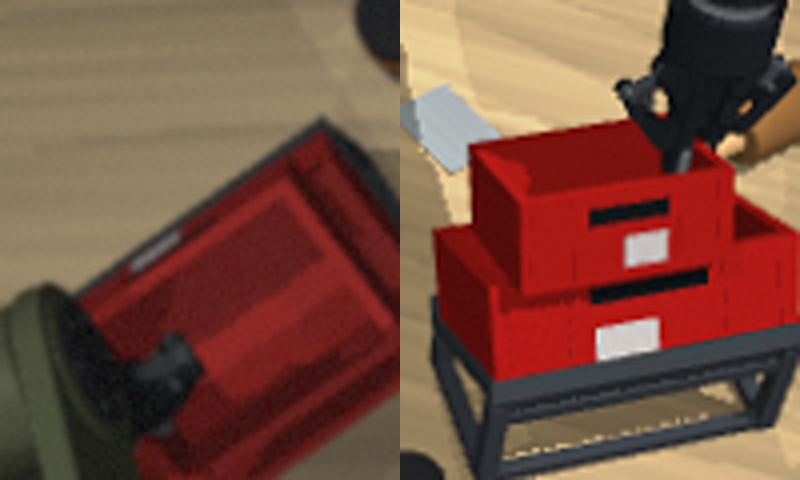

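>>> {"name": "arm_command", "arguments": {
  "plan": [0, 0, -0.08, 0, 0, 0, 0, 0, 0, 0, -0.05, -0.03, 0.15, 0, 0, -0.1, -0.07, 0.15, 0, 0, -0.2, -0.13, 0, 0, 0, -0.2, -0.13, 0, 0, 0, -0.2, -0.13, 0, 0, 0, -0.06, -0.04, 0, 0, 0, 0, 0, 0, 0, 0]
}}

```text
t: 8.9
ee_pos: [485.1, 198.2, 197.1]
tcp_rot: [180.0, -0.0, 33.5]
force: [-0.5, -1.2, -1.5]
finger_gap: 6.8
gripper_force: 69.9
```

```bash
python3 - <<'E'
from h import *
look('a5',(-12.6,72,55,111,152,68))
E
```

```text
{'t': 8.9, 'ee_pos': [485.1, 198.2, 197.1], 'force': [-0.5, -1.2, -1.5], 'moment': [0.1, 0.1, 0.0], 'finger_gap': 6.8}
dx,y -89.9 52.3
0 [[94, 395], [324, 232], [440, 403]] [[708, 150], [499, 186], [450, 75]]
20 [[88, 406], [323, 240], [447, 406]] [[709, 118], [499, 154], [448, 88]]
30 [[88, 417], [326, 249], [448, 405]] [[708, 101], [497, 136], [447, 97]]
```

View pics/a5.png

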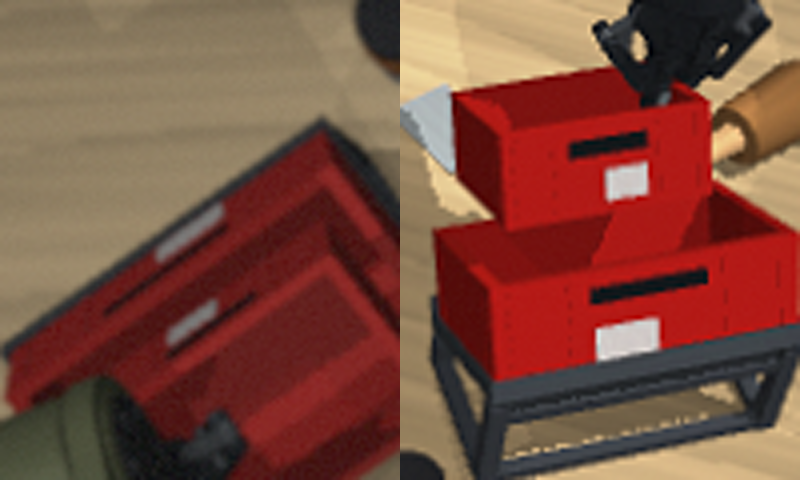

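The box is tilted about 30°. Its right edge, (502,134)–(452,95), matches the 30° prediction (497,136)–(447,97). It floats over the crate's mouth. Next I lower it along the crate's normal.

>>> {"name": "arm_command", "arguments": {
  "plan": [-0.08, -0.05, -0.05, 0, 0, 0.084, 0.055, -0.173, 0, 0, 0.084, 0.055, -0.173, 0, 0, 0.084, 0.055, -0.173, 0, 0, 0.084, 0.055, -0.173, 0, 0, 0, 0, 0, 0, 0]
}}

```text
t: 9.6
ee_pos: [498.4, 206.9, 158.6]
tcp_rot: [180.0, 0.1, 33.5]
force: [0.2, -1.1, -1.2]
finger_gap: 7.3
gripper_force: 70.2
```

```bash
cat >> h.py <<'E'
def rel(e=None,zo=101.7,xo=40.9):
    from bench import ctrl
    s=ctrl.observe();e=s["ee_pos"];d=e[:2]-CR;X=d@U+xo;Z=e[2]-zo
    f=s["force"];fu=f[:2]@U
    print("t",round(s["t"],1),"xc %.1f tc %.1f y %.1f"%(X*.866+Z*.5,-X*.5+Z*.866,d@V),"F xc,y,zc",np.round([fu*.866+f[2]*.5,f[:2]@V,-fu*.5+f[2]*.866],1),"M",np.round(s["moment"],1),"gap",s["finger_gap"].round(1),"yaw",s["tcp_rot"][2].round(1))
E
python3 -c "
from h import *
rel()"
```

```text
Traceback (most recent call last):
  File "h.py", line 38, in rel
    print("t",round(s["t"],1),"xc %.1f tc %.1f y %.1f"%(X*.866+Z*.5,-X*.5+Z*.866,d@V),"F xc,y,zc",np.round([fu*.866+f[2]*.5,f[:2]@V,-fu*.5+f[2]*.866],1),"M",np.round(s["moment"],1),"gap",s["finger_gap"].round(1),"yaw",s["tcp_rot"][2].round(1))
                                                                                                                                                                                           ^^^^^^^^^^^^^^^^^^^^^
AttributeError: 'float' object has no attribute 'round'
```

>>> {"name": "arm_command", "arguments": {
  "plan": [0.084, 0.055, -0.173, 0, 0, 0.084, 0.055, -0.173, 0, 0, 0.084, 0.055, -0.173, 0, 0, 0.084, 0.055, -0.173, 0, 0, 0, 0, 0, 0, 0]
}}

```text
t: 10.1
ee_pos: [518.1, 218.8, 130.7]
tcp_rot: [179.8, -0.6, 33.5]
force: [-7.8, -2.4, 49.5]
finger_gap: 6.8
gripper_force: 78.8
```

```bash
sed -i 's/s\["finger_gap"\].round(1)/round(float(s["finger_gap"]),1)/' h.py
python3 -c "
from h import *
rel()"
```

```text
t 10.1 xc 5.9 tc 30.1 y 51.4 F xc,y,zc [18.   2.3 46.8] M [-1.5  1.  -0.4] gap 6.8 yaw 33.5
```

```bash
python3 - <<'E'
from h import *
from bench import ctrl
I=np.zeros((600,800,3),np.uint8)
c=ctrl.read_camera("top");I[:,:300]=crop(c,90,110,50,100,6)
e=ctrl.read_camera("scene");I[:,300:]=crop(e,304,165,100,120,5)
cv2.imwrite("pics/a6.png",I)
s=ctrl.observe()
for th in(20,30,40):
    b=box(s["ee_pos"],-12.6,72,55,111,152,68,th)
    print(th,((proj(c,b)-[90,110])*6).round().astype(int).tolist()[:4],((proj(e,b)-[304,165])*5+[300,0]).round().astype(int).tolist()[:4])
r=lambda w,l:[[w*.866/2*i-40,l/2*j,75+w/4*i+69.3] for i,j in((1,1),(1,-1),(-1,-1),(-1,1))]
print(((proj(c,cw(r(136,230)))-[90,110])*6).round().astype(int).tolist(),((proj(e,cw(r(136,230)))-[304,165])*5+[300,0]).round().astype(int).tolist())
E
```

```text
20 [[-41, 408], [290, 174], [465, 410], [142, 637]] [[670, 206], [412, 253], [349, 163], [590, 121]]
30 [[-40, 422], [294, 186], [467, 409], [146, 634]] [[669, 185], [410, 232], [348, 173], [589, 132]]
40 [[-35, 440], [302, 202], [467, 405], [148, 629]] [[665, 164], [406, 210], [348, 184], [588, 143]]
[[-176, 477], [319, 126], [525, 395], [52, 727]] [[772, 210], [384, 281], [312, 206], [667, 144]]
```

View pics/a6.png

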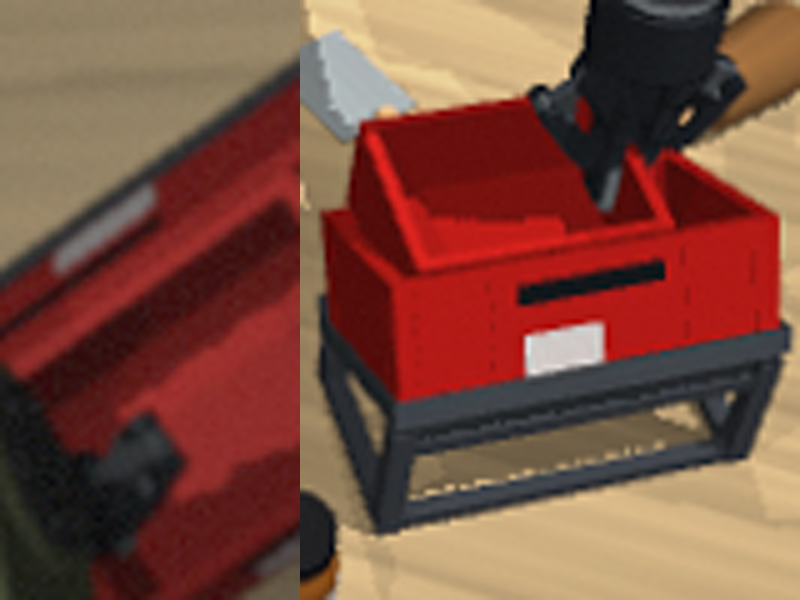

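The scene crop shows the box has swung back to level: its near right corner at (362,125) sits far above its far corner at (420,268). So its near bottom edge caught the crate's lower rim. I'll back out, tilt it again a little further, and enter slightly farther uphill.

>>> {"name": "arm_command", "arguments": {
  "plan": [-0.084, -0.055, 0.173, 0, 0, -0.084, -0.055, 0.173, 0, 0, -0.084, -0.055, 0.173, 0, 0, -0.084, -0.055, 0.173, 0, 0, -0.084, -0.055, 0.173, 0, 0, -0.084, -0.055, 0.173, 0, 0, -0.084, -0.055, 0.2, 0, 0, -0.05, -0.03, 0.3, 0, 0, 0, 0, 0.3, 0, 0, 0, 0, 0, 0, 0]
}}

```text
t: 11.2
ee_pos: [483.4, 197.2, 219.2]
tcp_rot: [179.9, -0.2, 33.5]
force: [0.6, 0.3, -1.9]
finger_gap: 7.0
gripper_force: 71.5
```

```bash
cat >> h.py <<'E'
def tilt(B,span=6):
    # match the box's right-end rim corners (scene camera) by sub-pixel corners near the model, free shift
    from bench import ctrl
    s=ctrl.observe();e=ctrl.read_camera("scene");g=cv2.GaussianBlur(e["pixels"][:,:,0],(3,3),0)
    E=cv2.Canny(g,25,70);D=cv2.distanceTransform(255-E,cv2.DIST_L2,5)
    res=[]
    for th in range(-4,44,2):
        b=box(s["ee_pos"],*B,th);L=[(0,1),(1,2),(1,5),(0,4),(2,6)]
        pts=np.concatenate([b[i]+np.linspace(.05,.95,25)[:,None]*(b[j]-b[i]) for i,j in L])
        q=proj(e,pts)
        best=min((np.minimum(D[np.clip((q[:,1]+v).round().astype(int),0,383),np.clip((q[:,0]+u).round().astype(int),0,511)],3).mean(),u,v) for u in np.arange(-3,3.1,.5) for v in np.arange(-3,3.1,.5))
        res.append((round(float(best[0]),2),th,best[1],best[2]))
    print(sorted(res)[:5])
E
python3 - <<'E'
from h import *
rel();tilt((-12.6,72,55,111,152,68))
E
```

```text
t 11.2 xc 14.7 tc 127.3 y 52.4 F xc,y,zc [-0.4 -0.1 -2. ] M [ 0.1  0.  -0. ] gap 7.0 yaw 33.5
[(0.52, 2, np.float64(0.5), np.float64(-3.0)), (0.56, 4, np.float64(0.5), np.float64(-2.5)), (0.62, 0, np.float64(0.5), np.float64(-3.0)), (0.67, 6, np.float64(0.0), np.float64(-1.5)), (0.7, -2, np.float64(0.5), np.float64(-3.0))]
```

```bash
cat > fit.py <<'E'
from bench import ctrl
from h import *
from scipy.optimize import minimize
C={n:ctrl.read_camera(n) for n in("top","scene")}
def dist(n):
    g=cv2.imread(f"pics/{n}0.png");g=cv2.resize(g,(512,384),interpolation=cv2.INTER_AREA)
    E=cv2.Canny(cv2.GaussianBlur(g,(3,3),0),25,70);return cv2.distanceTransform(255-E,cv2.DIST_L2,5)
D={n:dist(n) for n in C}
from scipy.ndimage import map_coordinates
def pts(p,W,L,H,wi,li,tilt,z0,edges):
    a=np.radians(p[2]);b=np.radians(tilt)
    R=np.array([[np.cos(a),-np.sin(a),0],[np.sin(a),np.cos(a),0],[0,0,1]])@np.array([[np.cos(b),0,-np.sin(b)],[0,1,0],[np.sin(b),0,np.cos(b)]])
    k=[(1,1),(1,-1),(-1,-1),(-1,1)]
    X=np.array([[W/2*i,L/2*j,H] for i,j in k]+[[wi/2*i,li/2*j,H] for i,j in k]+[[W/2*i,L/2*j,0] for i,j in k])
    X=X@R.T+[p[0],p[1],z0]
    return np.concatenate([X[i]+np.linspace(.04,.96,40)[:,None]*(X[j]-X[i]) for i,j in edges])
rim=[(0,1),(1,2),(2,3),(3,0)];inn=[(4,5),(5,6),(6,7),(7,4)]
def cost(p,a,cams,ed):
    return np.mean([np.minimum(map_coordinates(D[n],proj(C[n],pts(p,*a,ed))[:,::-1].T,order=1,mode="nearest"),4).mean() for n in cams])
for nm,a,p0,ed in(("crate",(136,230,80,120,210,30,75),[589,204,33.3],rim+[(1,9)]),("med",(111,152,68,97,136,0,0),[530.7,-77.5,-1.5],rim),("small",(88,80,58,76,64,0,0),[542.5,-319.3,25.1],rim)):
    for cams in(["top"],["scene"],["top","scene"]):
        r=min((minimize(cost,np.array(p0)+d,args=(a,cams,ed),method="Nelder-Mead",options=dict(initial_simplex=np.array(p0)+d+np.array([[0,0,0],[6,0,0],[0,6,0],[0,0,3]]))) for d in([0,0,0],[6,4,0],[-6,4,1],[4,-6,-1],[-4,-6,0])),key=lambda r:r.fun)
        print(nm,cams,r.x.round(1),round(r.fun,2))
E
python3 fit.py
```

```text
crate ['top'] [590.9 204.8  33.5] 0.21
crate ['scene'] [590.  206.6  33.4] 0.75
crate ['top', 'scene'] [590.5 205.4  33.7] 0.53
med ['top'] [531.2 -76.6  -1.5] 0.22
med ['scene'] [532.6 -74.3  -2. ] 0.28
med ['top', 'scene'] [532.1 -76.6  -1.6] 0.34
small ['top'] [ 543.8 -319.5   26.3] 0.21
small ['scene'] [ 543.9 -313.9   26.5] 0.53
small ['top', 'scene'] [ 541.1 -313.1   26.4] 0.46
```

```bash
sed -i 's/^CR=.*a=np.radians(33.3)/CR=np.array([590.7,205.2]);a=np.radians(33.6)/' h.py; cat >> h.py <<'E'
def held(dims,p0,cams=("top","scene")):
    # fit pinch (px,py,ph) and tilt of the held box, both cameras
    from bench import ctrl
    from scipy.optimize import minimize
    from scipy.ndimage import map_coordinates
    s=ctrl.observe();C={n:ctrl.read_camera(n) for n in cams}
    D={n:cv2.distanceTransform(255-cv2.Canny(cv2.GaussianBlur(np.ascontiguousarray(c["pixels"]),(3,3),0),25,70),cv2.DIST_L2,5) for n,c in C.items()}
    Ls={"top":[(0,1),(1,2),(2,3)],"scene":[(0,1),(1,2),(1,5),(0,4),(2,6),(4,5)]}
    def cost(p):
        b=box(s["ee_pos"],p[0],p[1],p[2],*dims,p[3]);o=0
        for n in cams:
            q=proj(C[n],np.concatenate([b[i]+np.linspace(.05,.95,30)[:,None]*(b[j]-b[i]) for i,j in Ls[n]]))
            o+=np.minimum(map_coordinates(D[n],q[:,::-1].T,order=1,mode="nearest"),4).mean()
        return o/len(cams)
    R=[]
    for d in([0,0,0,0],[5,0,0,0],[-5,0,0,0],[0,0,-5,0],[0,0,5,0],[0,3,-8,5],[5,3,-8,-5]):
        x=np.array(p0,float)+d
        r=minimize(cost,x,method="Nelder-Mead",options=dict(initial_simplex=x+np.r_[[np.zeros(4)],np.diag([4,4,4,6.])]));R.append((round(r.fun,3),r.x.round(1).tolist()))
    for r in sorted(R)[:3]:print("px,py,ph,th",r)
E
python3 -c "
from h import *
rel();held((111,152,68),(-13,72,55,3))"
```

```text
t 11.3 xc 10.8 tc 126.2 y 53.0 F xc,y,zc [-1.4  0.8 -2.3] M [ 0.1  0.1 -0. ] gap 7.0 yaw 33.5
px,py,ph,th (np.float64(0.364), [-11.3, 72.5, 43.5, 1.2])
px,py,ph,th (np.float64(0.364), [-11.3, 72.5, 43.5, 1.2])
px,py,ph,th (np.float64(0.364), [-11.3, 72.5, 43.5, 1.2])
```

The fit shows the box has slid about 11 mm up in the grip. I'll set it down on the free table, where it came from, and regrip.

>>> {"name": "arm_command", "arguments": {
  "plan": [0, -0.5, 0.1, 0, 0, 0, -0.8, 0, 0, 0, 0, -0.8, 0, 0, 0, 0, -0.8, -0.1, 0, 0, 0, -0.8, -0.4, 0, 0, 0, -0.5, -0.6, 0, 0, 0, -0.2, -0.8, 0, 0, 0, 0, -0.8, 0, 0, 0, 0, -0.7, 0, 0, 0, 0, -0.4, 0, 0]
}}

```text
t: 12.45
ee_pos: [481.3, -22.9, 28.9]
tcp_rot: [-179.8, 0.2, 33.5]
force: [-0.4, 0.6, -2.5]
finger_gap: 7.1
gripper_force: 71.5
```

>>> {"name": "arm_command", "arguments": {
  "plan": [0, 0, -0.1, 0, 0, 0, 0, -0.05, 0, 0, 0, 0, -0.04, 0, 0, 0, 0, 0, 0, 0]
}}

```text
t: 12.85
ee_pos: [483.3, -23.0, 23.2]
tcp_rot: [179.9, -0.1, 33.5]
force: [0.2, -0.5, -0.6]
finger_gap: 7.5
gripper_force: 71.5
```

>>> {"name": "arm_command", "arguments": {
  "plan": [0, 0, -0.05, 0, 0, 0, 0, 0, 0, 0]
}}

```text
t: 13.05
ee_pos: [483.6, -23.0, 20.9]
tcp_rot: [179.9, -0.1, 33.5]
force: [-1.2, -0.2, 5.6]
finger_gap: 7.0
gripper_force: 72.5
```

>>> {"name": "arm_command", "arguments": {
  "plan": [0, 0, 0, 0, 45, 0, 0, 0, 0, 45, 0, 0, 0, 0, 45, 0, 0, 0.3, 0, 45, -0.09, -0.06, 0, 0, 45, -0.09, -0.06, 0, 0, 45, 0, 0, 0, 0, 45]
}}

```text
t: 13.75
ee_pos: [473.0, -29.3, 34.4]
tcp_rot: [-180.0, 0.0, 33.5]
force: [-0.1, -0.1, 0.1]
finger_gap: 38.1
gripper_force: 0.0
```

```bash
python3 - <<'E'
from h import *
from bench import ctrl
s=ctrl.observe();print(s["ee_pos"],s["force"])
import cv2
import fit_t if False else None
E
python3 - <<'E'
from bench import ctrl
from h import *
from scipy.optimize import minimize
from scipy.ndimage import map_coordinates
s=ctrl.observe();print(s["ee_pos"],s["force"])
C={n:ctrl.read_camera(n) for n in("top","scene")}
D={n:cv2.distanceTransform(255-cv2.Canny(cv2.GaussianBlur(np.ascontiguousarray(c["pixels"]),(3,3),0),25,70),cv2.DIST_L2,5) for n,c in C.items()}
k=[(1,1),(1,-1),(-1,-1),(-1,1)]
def cost(p):
    a=np.radians(p[2]);X=np.array([[55.5*i,76*j] for i,j in k])@np.array([[np.cos(a),np.sin(a)],[-np.sin(a),np.cos(a)]])+p[:2]
    X=np.c_[X,[68]*4];P=np.concatenate([X[i]+np.linspace(.04,.96,40)[:,None]*(X[(i+1)%4]-X[i]) for i in range(4)])
    return np.mean([np.minimum(map_coordinates(D[n],proj(C[n],P)[:,::-1].T,order=1,mode="nearest"),4).mean() for n in C])
R=[]
for d in([0,0,0],[5,4,1],[-5,-4,0],[4,-5,-2]):
    x=np.array([531,-77,33.5])+d;r=minimize(cost,x,method="Nelder-Mead",options=dict(initial_simplex=x+np.array([[0,0,0],[5,0,0],[0,5,0],[0,0,3]])));R.append((r.fun,r.x.round(1).tolist()))
print(sorted(R)[:2])
E
```

```text
[472.97986305 -29.27116411  34.4360171 ] [-0.11202129 -0.12562901  0.12268647]
[(np.float64(0.8375837206840515), [529.9, -78.8, 33.0]), (np.float64(0.8375915288925171), [529.9, -78.8, 33.1])]  File "<stdin>", line 5
    import fit_t if False else None
                 ^^
SyntaxError: invalid syntax
```

>>> {"name": "arm_command", "arguments": {
  "plan": [0, 0, 0, 0, 0, 0, 0, 0, 0, 0, 0, 0, 0, 0, 0, 0, 0, 0, 0, 0, 0, 0, 0.5, 0, 0, 0, 0, 0.8, 0, 0, 0, 0, 0.8, 0, 0, 0, 0, 0.8, 0, 0, 0.1, 0.4, 0.8, 0, 0, 0.1, 0.6, 0.1, 0, 0]
}}

```text
t: 14.85
ee_pos: [485.3, 20.9, 229.7]
tcp_rot: [179.8, -0.3, 33.4]
force: [-0.4, 0.2, -2.3]
finger_gap: 7.0
gripper_force: 59.1
```

>>> {"name": "arm_command", "arguments": {
  "plan": [0.15, 0.8, 0, 0, 0, 0.15, 0.8, 0, 0, 0, 0.15, 0.8, 0, 0, 0, 0.15, 0.8, 0, 0, 0, 0.15, 0.6, 0, 0, 0, 0.05, 0.24, 0, 0, 0, 0, 0, 0, 0, 0]
}}

```text
t: 15.55
ee_pos: [523.6, 224.0, 224.3]
tcp_rot: [-180.0, 0.1, 33.6]
force: [-0.4, -0.7, -0.9]
finger_gap: 7.0
gripper_force: 59.1
```

```bash
python3 -c "
from h import *
rel();look('x1');held((111,152,68),(-20,72,54,0))"
```

```text
t 15.6 xc 57.4 tc 108.4 y 52.8 F xc,y,zc [-1.1 -0.3 -0.4] M [ 0.   0.1 -0. ] gap 7.0 yaw 33.6
{'t': 15.6, 'ee_pos': [523.6, 224.0, 224.3], 'force': [-0.4, -0.7, -0.9], 'moment': [0.0, 0.1, -0.0], 'finger_gap': 7.0}
dx,y -45.5 52.8
px,py,ph,th (np.float64(0.351), [-20.1, 72.3, 59.6, 2.7])
px,py,ph,th (np.float64(0.351), [-20.1, 72.3, 59.6, 2.7])
px,py,ph,th (np.float64(0.351), [-20.1, 72.3, 59.6, 2.7])
```

>>> {"name": "arm_command", "arguments": {
  "plan": [0, 0, -0.2, 0, 0, 0, 0, -0.1, 0, 0, 0, 0, -0.1, 0, 0, 0, 0, -0.1, 0, 0, 0, 0, -0.1, 0, 0, 0, 0, -0.1, 0, 0, 0, 0, -0.1, 0, 0, 0, 0, 0, 0, 0]
}}

```text
t: 16.55
ee_pos: [523.6, 221.7, 185.4]
tcp_rot: [179.9, 0.1, 33.4]
force: [-8.8, -8.8, 10.2]
finger_gap: 7.1
gripper_force: 69.2
```

```bash
python3 -c "
from h import *
rel();held((111,152,68),(-20,72,55,25))"
```

```text
t 16.6 xc 36.8 tc 75.4 y 50.9 F xc,y,zc [-5.5 -2.5 15. ] M [-1.2  1.  -0.4] gap 7.1 yaw 33.4
px,py,ph,th (np.float64(0.514), [-21.0, 73.1, 58.0, 33.5])
px,py,ph,th (np.float64(0.514), [-21.0, 73.1, 58.0, 33.5])
px,py,ph,th (np.float64(0.514), [-21.0, 73.1, 58.0, 33.5])
```

>>> {"name": "arm_command", "arguments": {
  "plan": [-0.05, -0.03, 0.15, 0, 0, -0.1, -0.07, 0.05, 0, 0, -0.2, -0.13, 0, 0, 0, -0.2, -0.13, 0, 0, 0, -0.2, -0.13, 0, 0, 0, -0.2, -0.13, 0, 0, 0, 0, 0, 0, 0, 0]
}}

```text
t: 17.35
ee_pos: [475.5, 191.4, 195.0]
tcp_rot: [-180.0, 0.0, 33.5]
force: [0.2, 0.4, -1.1]
finger_gap: 7.3
gripper_force: 67.1
```

```bash
python3 -c "
from h import *
rel(None,98.8,47.8)
for th in(25,33):held((111,152,68),(-20,72,56,th))
held((111,152,68),(-20,72,56,30),('scene',))"
```

```text
t 17.4 xc -0.2 tc 111.2 y 52.3 F xc,y,zc [-0.2  0.2 -1.1] M [0.  0.1 0. ] gap 7.3 yaw 33.5
px,py,ph,th (np.float64(0.44), [-18.1, 72.8, 50.4, 25.1])
px,py,ph,th (np.float64(0.44), [-18.1, 72.8, 50.4, 25.1])
px,py,ph,th (np.float64(0.44), [-18.1, 72.8, 50.4, 25.1])
px,py,ph,th (np.float64(0.422), [-18.3, 73.2, 49.0, 24.6])
px,py,ph,th (np.float64(0.422), [-18.3, 73.2, 49.0, 24.6])
px,py,ph,th (np.float64(0.422), [-18.3, 73.2, 49.0, 24.6])
px,py,ph,th (np.float64(0.552), [-23.6, 73.5, 49.9, 26.6])
px,py,ph,th (np.float64(0.552), [-23.6, 73.5, 49.9, 26.7])
px,py,ph,th (np.float64(0.552), [-23.6, 73.6, 49.9, 26.7])
```

>>> {"name": "arm_command", "arguments": {
  "plan": [0.2, 0.13, 0, 0, 0, 0.2, 0.13, 0, 0, 0, 0.2, 0.13, 0, 0, 0, 0.2, 0.13, 0, 0, 0, 0.1, 0.07, -0.05, 0, 0, 0.05, 0.03, -0.15, 0, 0, 0, 0, -0.06, 0, 0, 0, 0, -0.07, 0, 0, 0, 0, 0, 0, 0]
}}

```text
t: 18.5
ee_pos: [523.2, 222.6, 178.7]
tcp_rot: [-180.0, 0.1, 33.5]
force: [-10.7, -4.5, 9.5]
finger_gap: 7.0
gripper_force: 69.7
```

>>> {"name": "arm_command", "arguments": {
  "plan": [-0.05, -0.03, 0.2, 0, 0, -0.1, -0.07, 0.1, 0, 0, -0.2, -0.13, 0.03, 0, 0, -0.2, -0.13, 0, 0, 0, -0.2, -0.13, 0, 0, 0, -0.2, -0.13, 0, 0, 0, 0, 0, 0, 0, 0]
}}

```text
t: 19.2
ee_pos: [475.6, 191.5, 195.2]
tcp_rot: [180.0, -0.0, 33.5]
force: [0.5, -0.2, -1.5]
finger_gap: 7.3
gripper_force: 68.0
```

```bash
python3 -c "
from h import *
rel(None,98.8,47.8)
for th in(26,33):held((111,152,68),(-20,72,54,th))
look('x2',(-20,72,54,111,152,68))"
```

```text
t 19.2 xc 0.0 tc 111.4 y 52.3 F xc,y,zc [-0.5 -0.4 -1.5] M [0.1 0.1 0. ] gap 7.3 yaw 33.5
px,py,ph,th (np.float64(0.495), [-17.6, 72.5, 48.2, 29.3])
px,py,ph,th (np.float64(0.495), [-17.6, 72.5, 48.2, 29.3])
px,py,ph,th (np.float64(0.495), [-17.6, 72.5, 48.2, 29.3])
px,py,ph,th (np.float64(0.475), [-17.6, 72.7, 48.2, 29.5])
px,py,ph,th (np.float64(0.475), [-17.6, 72.7, 48.2, 29.5])
px,py,ph,th (np.float64(0.475), [-17.6, 72.7, 48.2, 29.5])
{'t': 19.4, 'ee_pos': [476.7, 192.2, 195.0], 'force': [-0.6, 0.4, -1.3], 'moment': [0.1, 0.1, -0.0], 'finger_gap': 7.2}
dx,y -102.1 52.3
0 [[97, 399], [326, 235], [443, 405]] [[706, 148], [498, 185], [448, 74]]
20 [[90, 412], [325, 244], [450, 410]] [[708, 113], [498, 149], [446, 84]]
30 [[91, 424], [328, 254], [452, 410]] [[706, 94], [496, 130], [445, 91]]
```

>>> {"name": "arm_command", "arguments": {
  "plan": [0.04, 0.03, 0.03, 0, 0, 0.083, 0.055, -0.173, 0, 0, 0.083, 0.055, -0.173, 0, 0, 0.083, 0.055, -0.173, 0, 0, 0.083, 0.055, -0.173, 0, 0, 0.042, 0.028, -0.087, 0, 0, 0, 0, 0, 0, 0]
}}

```text
t: 20.2
ee_pos: [497.0, 206.0, 156.6]
tcp_rot: [-180.0, 0.1, 33.5]
force: [-0.2, 1.0, -0.8]
finger_gap: 7.4
gripper_force: 67.9
```

```bash
python3 -c "
from h import *
rel(None,98.8,47.8)
held((111,152,68),(-18,72,50,29))"
```

```text
t 20.2 xc 3.1 tc 64.9 y 52.5 F xc,y,zc [-0.1  1.  -0.9] M [0.1 0.1 0. ] gap 7.4 yaw 33.5
px,py,ph,th (np.float64(0.394), [-18.3, 73.0, 46.5, 29.5])
px,py,ph,th (np.float64(0.394), [-18.3, 73.0, 46.5, 29.5])
px,py,ph,th (np.float64(0.394), [-18.3, 73.0, 46.5, 29.5])
```

>>> {"name": "arm_command", "arguments": {
  "plan": [0.042, 0.028, -0.087, 0, 0, 0.042, 0.028, -0.087, 0, 0, 0, 0, 0, 0, 0]
}}

```text
t: 20.6
ee_pos: [501.2, 208.8, 148.2]
tcp_rot: [-180.0, 0.0, 33.5]
force: [-0.1, -0.2, -2.6]
finger_gap: 7.2
gripper_force: 67.9
```

```bash
python3 -c "
from h import *
rel(None,98.8,47.8)
held((111,152,68),(-18,72,50,29))"
```

```text
t 20.6 xc 3.3 tc 55.1 y 52.5 F xc,y,zc [-1.5 -0.1 -2.1] M [0.1 0.1 0. ] gap 7.2 yaw 33.5
px,py,ph,th (np.float64(0.444), [-18.6, 73.4, 44.7, 28.9])
px,py,ph,th (np.float64(0.444), [-18.6, 73.4, 44.7, 28.9])
px,py,ph,th (np.float64(0.444), [-18.6, 73.4, 44.7, 28.9])
```

>>> {"name": "arm_command", "arguments": {
  "plan": [0.042, 0.028, -0.087, 0, 0, 0.042, 0.028, -0.087, 0, 0, 0, 0, 0, 0, 0]
}}

```text
t: 21.0
ee_pos: [505.4, 211.6, 139.3]
tcp_rot: [-180.0, 0.1, 33.5]
force: [-1.2, 0.4, -1.8]
finger_gap: 7.0
gripper_force: 67.9
```

```bash
python3 -c "
from h import *
rel(None,98.8,47.8)
held((111,152,68),(-18,72,50,29))"
```

```text
t 21.0 xc 3.2 tc 44.9 y 52.5 F xc,y,zc [-1.5  1.  -1.2] M [ 0.1  0.1 -0. ] gap 7.0 yaw 33.5
px,py,ph,th (np.float64(0.555), [-18.6, 73.5, 45.2, 29.3])
px,py,ph,th (np.float64(0.555), [-18.5, 73.5, 45.2, 29.3])
px,py,ph,th (np.float64(0.555), [-18.5, 73.5, 45.2, 29.3])
```

Still no contact, and the bottom is well inside the mouth. I'll continue down.

>>> {"name": "arm_command", "arguments": {
  "plan": [0.042, 0.028, -0.087, 0, 0, 0.042, 0.028, -0.087, 0, 0, 0.042, 0.028, -0.087, 0, 0, 0, 0, 0, 0, 0]
}}

```text
t: 21.5
ee_pos: [511.7, 215.8, 126.2]
tcp_rot: [-180.0, 0.1, 33.5]
force: [-0.3, -1.1, -2.3]
finger_gap: 7.0
gripper_force: 67.9
```

```bash
python3 -c "
from h import *
rel(None,98.8,47.8)"
```

```text
t 21.5 xc 3.2 tc 29.8 y 52.6 F xc,y,zc [-1.9 -0.8 -1.6] M [ 0.   0.1 -0. ] gap 7.0 yaw 33.5
```

>>> {"name": "arm_command", "arguments": {
  "plan": [0.042, 0.028, -0.087, 0, 0, 0.042, 0.028, -0.087, 0, 0, 0.042, 0.028, -0.087, 0, 0, 0, 0, 0, 0, 0]
}}

```text
t: 21.9
ee_pos: [518.0, 220.0, 113.2]
tcp_rot: [-180.0, 0.1, 33.5]
force: [0.3, -0.3, -2.1]
finger_gap: 7.1
gripper_force: 67.9
```

```bash
python3 -c "
from h import *
rel(None,98.8,47.8)"
```

```text
t 21.9 xc 3.3 tc 14.8 y 52.5 F xc,y,zc [-1.  -0.5 -1.9] M [ 0.1  0.1 -0. ] gap 7.1 yaw 33.5
```

>>> {"name": "arm_command", "arguments": {
  "plan": [0.042, 0.028, -0.087, 0, 0, 0.042, 0.028, -0.087, 0, 0, 0, 0, 0, 0, 0]
}}

```text
t: 22.2
ee_pos: [522.2, 222.8, 104.6]
tcp_rot: [-180.0, 0.1, 33.5]
force: [-0.6, 0.9, -0.9]
finger_gap: 7.6
gripper_force: 67.9
```

>>> {"name": "arm_command", "arguments": {
  "plan": [0.025, 0.017, -0.052, 0, 0, 0.025, 0.017, -0.052, 0, 0, 0, 0, 0, 0, 0]
}}

```text
t: 22.5
ee_pos: [524.7, 224.5, 99.7]
tcp_rot: [-180.0, 0.0, 33.5]
force: [0.4, -0.5, -0.9]
finger_gap: 7.1
gripper_force: 68.0
```

```bash
python3 -c "
from h import *
rel(None,98.8,47.8)"
```

```text
t 22.5 xc 3.5 tc -1.0 y 52.6 F xc,y,zc [-0.4 -0.7 -0.9] M [ 0.1  0.1 -0. ] gap 7.1 yaw 33.5
```

>>> {"name": "arm_command", "arguments": {
  "plan": [0.025, 0.017, -0.052, 0, 0, 0, 0, 0, 0, 0]
}}

```text
t: 22.7
ee_pos: [526.0, 225.3, 97.3]
tcp_rot: [-180.0, 0.0, 33.5]
force: [0.9, -1.0, -2.1]
finger_gap: 7.0
gripper_force: 68.0
```

>>> {"name": "arm_command", "arguments": {
  "plan": [0.025, 0.017, -0.052, 0, 0, 0, 0, 0, 0, 0]
}}

```text
t: 22.9
ee_pos: [527.4, 226.1, 95.1]
tcp_rot: [180.0, -0.0, 33.5]
force: [-2.8, -2.1, 2.8]
finger_gap: 7.1
gripper_force: 68.8
```

>>> {"name": "arm_command", "arguments": {
  "plan": [0.017, 0.011, -0.035, 0, 0, 0, 0, 0, 0, 0]
}}

```text
t: 23.1
ee_pos: [527.5, 226.3, 94.8]
tcp_rot: [180.0, 0.1, 33.5]
force: [-19.0, -8.7, 23.1]
finger_gap: 7.2
gripper_force: 72.1
```

The contact force is about 30 N along the crate's normal, so the box is on the floor. I'll release and retreat.

>>> {"name": "arm_command", "arguments": {
  "plan": [-0.017, -0.011, 0.03, 0, 0, 0, 0, 0, 0, 35, 0, 0, 0, 0, 35, 0, 0, 0, 0, 35, -0.042, -0.028, 0.087, 0, 35, -0.083, -0.055, 0.173, 0, 35, -0.12, -0.08, 0.3, 0, 35, -0.1, -0.2, 0.6, 0, 35, 0, -0.4, 0.8, 0, 45, 0, -0.8, 0.6, 0, 45]
}}

```text
t: 24.1
ee_pos: [509.7, 148.5, 225.6]
tcp_rot: [180.0, -0.1, 33.6]
force: [0.9, -0.2, 0.2]
finger_gap: 38.7
gripper_force: 0.0
```

>>> {"name": "arm_command", "arguments": {
  "plan": [0, -0.9, 0.1, 0, 45, 0, -0.9, 0, 0, 45, 0, -0.9, 0, 0, 45]
}}

```text
t: 24.4
ee_pos: [509.5, 11.3, 228.8]
tcp_rot: [179.9, -0.1, 33.5]
force: [-0.1, -0.0, -0.7]
finger_gap: 38.1
gripper_force: 0.0
```

```bash
python3 - <<'E'
from bench import ctrl
from h import *
I=np.zeros((600,800,3),np.uint8)
c=ctrl.read_camera("top");I[:,:400]=crop(c,56,100,80,120,5)
e=ctrl.read_camera("scene");I[:,400:]=crop(e,310,180,80,120,5)
s=ctrl.observe();print(s["ee_pos"],s["qpos"])
cv2.imwrite("pics/a7.png",I)
# numeric pose of medium in crate: fit (xc, y, lift, tilt)
from scipy.optimize import minimize
from scipy.ndimage import map_coordinates
C={"top":c,"scene":e}
D={n:cv2.distanceTransform(255-cv2.Canny(cv2.GaussianBlur(np.ascontiguousarray(k["pixels"]),(3,3),0),25,70),cv2.DIST_L2,5) for n,k in C.items()}
def X(p):
    t=np.radians(p[3]);r=np.radians(30);o=[]
    x0=p[0]*np.cos(r)-p[2]*np.sin(r);z0=75+p[0]*np.sin(r)+p[2]*np.cos(r)
    for w,l in((111,152),(97,136)):
        for i,j in((1,1),(1,-1),(-1,-1),(-1,1)):o.append([x0+w/2*i*np.cos(t)-68*np.sin(t),p[1]+l/2*j,z0+w/2*i*np.sin(t)+68*np.cos(t)])
    return cw(o)
def cost(p):
    b=X(p);P=np.concatenate([b[q+i]+np.linspace(.05,.95,30)[:,None]*(b[q+(i+1)%4]-b[q+i]) for q in(0,4) for i in range(4)])
    return np.mean([np.minimum(map_coordinates(D[n],proj(C[n],P)[:,::-1].T,order=1,mode="nearest"),4).mean() for n in C])
R=[]
for d in([0,-20,5,30],[3,-24,8,28],[-3,-16,5,32],[0,-20,15,25]):
    x=np.array(d,float);r=minimize(cost,x,method="Nelder-Mead",options=dict(initial_simplex=x+np.r_[[np.zeros(4)],np.diag([4,4,4,4.])]));R.append((round(r.fun,3),r.x.round(1).tolist()))
for r in sorted(R)[:3]:print("xc,y,lift,tilt",r)
E
```

```text
[509.62567772   8.8501101  228.54710311] [-3.10381139e+00  1.21408396e+01  9.38457469e+01 -4.11751010e-02
  7.39539746e+01  5.36630706e+01]
xc,y,lift,tilt (np.float64(0.821), [-3.9, -22.1, 12.2, 24.2])
xc,y,lift,tilt (np.float64(0.821), [-3.9, -22.1, 12.2, 24.2])
xc,y,lift,tilt (np.float64(0.821), [-3.9, -22.1, 12.2, 24.2])
```

View pics/a7.png

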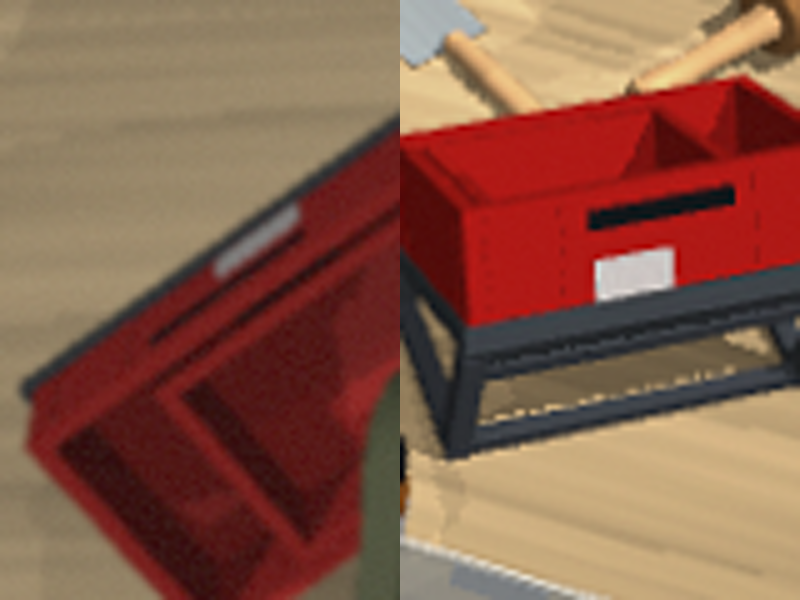

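The crop shows the medium box seated in the crate, with its rim parallel to and below the crate's rim (box end wall at (190,400)–(310,530) in the top half). Next is the small red box at about (543,-317). I'll go above its +y end wall.

>>> {"name": "arm_command", "arguments": {
  "plan": [0, -0.75, -0.1, -0.4, 45, 0, -0.75, -0.3, -0.4, 45, 0.02, -0.75, -0.4, -0.4, 45, 0.02, -0.75, -0.4, -0.37, 45, 0.02, -0.75, -0.4, 0, 45, 0.02, -0.75, -0.4, 0, 45, 0.02, -0.75, -0.4, 0, 45, 0.01, -0.75, -0.3, 0, 45, 0, 0, 0, 0, 45]
}}

```text
t: 25.4
ee_pos: [514.4, -289.7, 90.9]
tcp_rot: [-179.9, 0.1, 26.1]
force: [0.2, 0.0, 0.6]
finger_gap: 38.0
gripper_force: 0.0
```

```bash
python3 - <<'E'
from bench import ctrl
from h import *
from scipy.ndimage import map_coordinates
s=ctrl.observe();print(s["ee_pos"],s["tcp_rot"])
# red mask of the small box in scene: where is its outline, compared with the model
e=ctrl.read_camera("scene");c=ctrl.read_camera("top")
for n,k in(("top",c),("scene",e)):
    h=cv2.cvtColor(np.ascontiguousarray(k["pixels"]),cv2.COLOR_RGB2HSV)
    m=(((h[...,0]<6)|(h[...,0]>174))&(h[...,1]>150)).astype(np.uint8)
    q=proj(k,[[543.5,-317.5,30]])[0]
    N,L,S,_=cv2.connectedComponentsWithStats(m)
    i=L[int(q[1]),int(q[0])];print(n,q.round(1),S[i] if i else "bg")
    a=np.radians(26.3);B=[]
    for z in(0,58):
        for i_,j in((1,1),(1,-1),(-1,-1),(-1,1)):B.append([543.5+44*i_*np.cos(a)-40*j*np.sin(a),-317.5+44*i_*np.sin(a)+40*j*np.cos(a),z])
    p=proj(k,B);print("model bbox",p.min(0).round(1),p.max(0).round(1))
E
```

```text
[ 514.40613043 -289.71891818   90.91031301] [-1.79900403e+02  8.22945063e-02  2.61268616e+01]
top [330.2 184.1] bg
model bbox [306.8 160.3] [354.5 207.1]
scene [201.2 187.6] [189 173  26  31 693]
model bbox [188.1 171.8] [214.  204.1]
```

>>> {"name": "arm_command", "arguments": {
  "plan": [0, 0, -0.4, 0, 45, 0, 0, -0.4, 0, 45, 0, 0, -0.3, 0, 45, 0, 0, -0.2, 0, 45, 0, 0, 0, 0, 0, 0, 0, 0, 0, 0, 0, 0, 0, 0, 0, 0, 0, 0, 0, 0, 0, 0, 0.4, 0, 0, 0, 0, 0.4, 0, 0]
}}

```text
t: 26.5
ee_pos: [515.3, -286.9, 68.1]
tcp_rot: [-180.0, 0.0, 26.3]
force: [0.4, -0.6, -0.6]
finger_gap: 7.4
gripper_force: 58.5
```

>>> {"name": "arm_command", "arguments": {
  "plan": [0, 0, 0.8, 0, 0, 0, 0.2, 0.8, 0.4, 0, 0.1, 0.5, 0.8, 0.4, 0, 0.1, 0.8, 0.6, 0.4, 0, 0.1, 0.8, 0, 0.4, 0, 0.1, 0.8, 0, 0, 0, 0.1, 0.8, 0, 0, 0, 0.1, 0.8, 0, 0, 0, 0.1, 0.8, 0, 0, 0, 0.1, 0.8, 0, 0, 0]
}}

```text
t: 27.5
ee_pos: [555.4, 29.4, 218.0]
tcp_rot: [180.0, -0.0, 33.6]
force: [0.5, -0.2, -0.9]
finger_gap: 6.9
gripper_force: 58.6
```

>>> {"name": "arm_command", "arguments": {
  "plan": [0.1, 0.8, 0, 0, 0, 0.1, 0.8, 0, 0, 0, 0.02, 0.8, 0, 0, 0, 0, 0.7, 0, 0, 0, 0, 0, 0, 0, 0]
}}

```text
t: 28.0
ee_pos: [565.9, 186.5, 217.6]
tcp_rot: [-180.0, -0.0, 33.9]
force: [1.1, -0.6, -2.2]
finger_gap: 6.8
gripper_force: 58.7
```

```bash
python3 -c "
from h import *
from bench import ctrl
print(ctrl.observe()['ee_pos'])
rel(None,98.8,47.8);held((88,80,58),(-14,36,45,0));held((88,80,58),(-14,36,45,0),('scene',))"
```

```text
[565.91721778 186.48627695 217.55130035]
t 28.0 xc 73.9 tc 94.4 y -1.9 F xc,y,zc [-0.6 -1.1 -2.2] M [ 0.  0. -0.] gap 6.8 yaw 33.9
px,py,ph,th (np.float64(0.413), [-12.0, 37.0, 52.0, 2.3])
px,py,ph,th (np.float64(0.413), [-12.0, 37.0, 52.1, 2.2])
px,py,ph,th (np.float64(0.413), [-12.0, 37.0, 52.1, 2.2])
px,py,ph,th (np.float64(0.464), [-7.8, 32.7, 58.1, 3.5])
px,py,ph,th (np.float64(0.464), [-7.8, 32.7, 58.2, 3.5])
px,py,ph,th (np.float64(0.464), [-7.8, 32.7, 58.2, 3.5])
```

>>> {"name": "arm_command", "arguments": {
  "plan": [0, 0, -0.15, 0, 0, 0, 0, -0.1, 0, 0, 0, 0, -0.1, 0, 0, 0, 0, -0.1, 0, 0, 0, 0, -0.1, 0, 0, 0, 0, -0.1, 0, 0, 0, 0, -0.1, 0, 0, 0, 0, -0.06, 0, 0, 0, 0, 0, 0, 0]
}}

```text
t: 29.05
ee_pos: [566.5, 180.7, 178.7]
tcp_rot: [179.9, 0.0, 33.5]
force: [-13.3, -12.7, 18.0]
finger_gap: 7.3
gripper_force: 77.7
```

>>> {"name": "arm_command", "arguments": {
  "plan": [-0.05, -0.03, 0.15, 0, 0, -0.1, -0.07, 0.1, 0, 0, -0.2, -0.1, 0.07, 0, 0, -0.2, -0.1, 0, 0, 0, -0.2, -0.1, 0, 0, 0, -0.2, -0.1, 0, 0, 0, -0.2, -0.09, 0, 0, 0, 0, 0, 0, 0, 0, 0, 0, 0, 0, 0]
}}

```text
t: 29.95
ee_pos: [508.9, 153.2, 193.2]
tcp_rot: [180.0, -0.0, 33.6]
force: [0.1, -0.1, -1.6]
finger_gap: 7.3
gripper_force: 74.7
```

```bash
python3 -c "
from h import *
rel(None,93.1,38.7)
for th in(24,32):held((88,80,58),(-12,36,42,th))
held((88,80,58),(-12,36,42,28),('scene',))"
```

```text
t 29.9 xc -0.4 tc 115.8 y 2.0 F xc,y,zc [-0.7 -0.1 -1.4] M [-0.1  0.   0. ] gap 7.3 yaw 33.6
px,py,ph,th (np.float64(0.432), [-9.2, 36.7, 41.2, 28.0])
px,py,ph,th (np.float64(0.432), [-9.2, 36.7, 41.2, 28.0])
px,py,ph,th (np.float64(0.432), [-9.2, 36.7, 41.2, 28.0])
px,py,ph,th (np.float64(0.422), [-9.5, 36.7, 41.3, 28.5])
px,py,ph,th (np.float64(0.422), [-9.5, 36.7, 41.3, 28.6])
px,py,ph,th (np.float64(0.422), [-9.5, 36.7, 41.3, 28.6])
px,py,ph,th (np.float64(0.332), [-0.0, 32.2, 46.3, 31.1])
px,py,ph,th (np.float64(0.332), [0.1, 32.2, 46.4, 31.1])
px,py,ph,th (np.float64(0.332), [0.1, 32.2, 46.4, 31.1])
```

>>> {"name": "arm_command", "arguments": {
  "plan": [0.043, 0.029, 0.03, 0, 0, 0.083, 0.055, -0.173, 0, 0, 0.083, 0.055, -0.173, 0, 0, 0.083, 0.055, -0.173, 0, 0, 0.083, 0.055, -0.173, 0, 0, 0.083, 0.055, -0.173, 0, 0, 0, 0, 0, 0, 0]
}}

```text
t: 30.9
ee_pos: [531.8, 168.7, 149.6]
tcp_rot: [-180.0, 0.1, 33.7]
force: [0.3, -0.3, -1.0]
finger_gap: 7.0
gripper_force: 74.6
```

```bash
python3 -c "
from h import *
rel(None,93.1,38.7)
held((88,80,58),(-10,36,42,28))"
```

```text
t 30.9 xc 1.8 tc 64.2 y 2.2 F xc,y,zc [-0.4 -0.4 -0.9] M [ 0.  0. -0.] gap 7.0 yaw 33.7
px,py,ph,th (np.float64(0.621), [-9.5, 36.6, 40.6, 28.5])
px,py,ph,th (np.float64(0.621), [-9.5, 36.6, 40.6, 28.5])
px,py,ph,th (np.float64(0.621), [-9.5, 36.6, 40.6, 28.5])
```

>>> {"name": "arm_command", "arguments": {
  "plan": [0.054, 0.036, -0.08, 0, 0, 0.042, 0.028, -0.087, 0, 0, 0, 0, 0, 0, 0]
}}

```text
t: 31.3
ee_pos: [536.7, 171.8, 142.4]
tcp_rot: [-180.0, 0.0, 33.6]
force: [-0.3, 0.9, -0.4]
finger_gap: 6.8
gripper_force: 74.6
```

>>> {"name": "arm_command", "arguments": {
  "plan": [0.042, 0.028, -0.087, 0, 0, 0, 0, 0, 0, 0]
}}

```text
t: 31.5
ee_pos: [538.8, 173.2, 138.0]
tcp_rot: [-180.0, 0.0, 33.6]
force: [0.5, -0.4, -0.4]
finger_gap: 7.2
gripper_force: 74.6
```

```bash
python3 -c "
from h import *
rel(None,93.1,38.7)
held((88,80,58),(-10,36,42,28))"
```

```text
t 31.5 xc 3.2 tc 50.1 y 2.1 F xc,y,zc [-0.  -0.6 -0.5] M [-0.  0. -0.] gap 7.2 yaw 33.6
px,py,ph,th (np.float64(0.679), [-12.1, 36.6, 47.4, 35.8])
px,py,ph,th (np.float64(0.679), [-12.1, 36.6, 47.4, 35.8])
px,py,ph,th (np.float64(0.679), [-12.1, 36.6, 47.5, 35.8])
```

>>> {"name": "arm_command", "arguments": {
  "plan": [0.042, 0.028, -0.087, 0, 0, 0.042, 0.028, -0.087, 0, 0, 0, 0, 0, 0, 0]
}}

```text
t: 31.9
ee_pos: [542.9, 176.0, 129.0]
tcp_rot: [-180.0, 0.1, 33.6]
force: [0.3, -1.2, -0.0]
finger_gap: 7.1
gripper_force: 74.6
```

>>> {"name": "arm_command", "arguments": {
  "plan": [0.042, 0.028, -0.087, 0, 0, 0.042, 0.028, -0.087, 0, 0, 0, 0, 0, 0, 0]
}}

```text
t: 32.2
ee_pos: [547.1, 178.8, 120.4]
tcp_rot: [-180.0, 0.1, 33.6]
force: [-0.7, 1.4, -1.4]
finger_gap: 7.1
gripper_force: 74.6
```

>>> {"name": "arm_command", "arguments": {
  "plan": [0.042, 0.028, -0.087, 0, 0, 0.042, 0.028, -0.087, 0, 0, 0, 0, 0, 0, 0]
}}

```text
t: 32.5
ee_pos: [551.3, 181.6, 111.7]
tcp_rot: [-180.0, 0.1, 33.6]
force: [0.5, 0.3, 0.4]
finger_gap: 7.4
gripper_force: 74.6
```

>>> {"name": "arm_command", "arguments": {
  "plan": [0.042, 0.028, -0.087, 0, 0, 0.025, 0.017, -0.052, 0, 0, 0, 0, 0, 0, 0]
}}

```text
t: 32.8
ee_pos: [554.7, 183.8, 105.1]
tcp_rot: [-180.0, 0.0, 33.6]
force: [0.1, 0.1, -0.7]
finger_gap: 6.9
gripper_force: 74.6
```

```bash
python3 -c "
from h import *
rel(None,93.1,38.7)"
```

```text
t 32.8 xc 3.3 tc 11.9 y 2.1 F xc,y,zc [-0.3  0.  -0.7] M [0. 0. 0.] gap 6.9 yaw 33.6
```

>>> {"name": "arm_command", "arguments": {
  "plan": [0.025, 0.017, -0.052, 0, 0, 0.025, 0.017, -0.052, 0, 0, 0, 0, 0, 0, 0]
}}

```text
t: 33.1
ee_pos: [557.2, 185.5, 99.9]
tcp_rot: [-180.0, 0.0, 33.6]
force: [-0.5, -0.4, -1.0]
finger_gap: 7.0
gripper_force: 74.6
```

>>> {"name": "arm_command", "arguments": {
  "plan": [0.025, 0.017, -0.052, 0, 0, 0, 0, 0, 0, 0]
}}

```text
t: 33.3
ee_pos: [558.5, 186.4, 97.4]
tcp_rot: [-180.0, 0.0, 33.6]
force: [-1.0, 0.6, -1.5]
finger_gap: 7.0
gripper_force: 74.7
```

>>> {"name": "arm_command", "arguments": {
  "plan": [0.017, 0.011, -0.035, 0, 0, 0, 0, 0, 0, 0]
}}

```text
t: 33.5
ee_pos: [558.9, 186.7, 96.4]
tcp_rot: [-180.0, 0.1, 33.6]
force: [-9.0, -2.8, 5.8]
finger_gap: 6.8
gripper_force: 76.1
```

>>> {"name": "arm_command", "arguments": {
  "plan": [0.017, 0.011, -0.035, 0, 0, 0, 0, 0, 0, 0]
}}

```text
t: 33.7
ee_pos: [559.4, 186.9, 94.7]
tcp_rot: [-180.0, 0.1, 33.6]
force: [-12.1, -7.0, 10.2]
finger_gap: 7.1
gripper_force: 77.1
```

```bash
python3 -c "
from h import *
rel(None,93.1,38.7)"
```

```text
t 33.7 xc 3.0 tc 0.1 y 2.0 F xc,y,zc [-7.   0.8 15.8] M [-0.9  1.5 -0.2] gap 7.1 yaw 33.6
```

>>> {"name": "arm_command", "arguments": {
  "plan": [0.013, 0.008, -0.03, 0, 0, 0, 0, 0, 0, 0]
}}

```text
t: 33.9
ee_pos: [559.6, 186.9, 94.3]
tcp_rot: [-180.0, 0.2, 33.6]
force: [-24.6, -11.6, 23.9]
finger_gap: 7.0
gripper_force: 79.3
```

```bash
python3 -c "
from h import *
rel(None,93.1,38.7)"
```

```text
t 33.9 xc 2.9 tc -0.3 y 2.0 F xc,y,zc [-11.4   3.9  34.1] M [-1.7  3.3 -0.2] gap 7.0 yaw 33.6
```

Now stiff: the box is seated on the floor. I'll release it and retreat clear.

>>> {"name": "arm_command", "arguments": {
  "plan": [-0.017, -0.011, 0.03, 0, 0, 0, 0, 0, 0, 30, 0, 0, 0, 0, 30, 0, 0, 0, 0, 30, -0.042, -0.028, 0.087, 0, 30, -0.083, -0.055, 0.173, 0, 30, -0.12, -0.08, 0.3, 0, 30, -0.1, -0.2, 0.6, 0, 30, 0, -0.4, 0.8, 0, 30, -0.2, -0.8, 0.6, 0, 30]
}}

```text
t: 34.9
ee_pos: [533.0, 110.2, 224.6]
tcp_rot: [179.9, -0.1, 33.8]
force: [0.7, -1.2, -0.6]
finger_gap: 25.6
gripper_force: 0.0
```

>>> {"name": "arm_command", "arguments": {
  "plan": [-0.5, -0.8, 0.1, 0, 45, -0.5, -0.8, 0, 0, 45, -0.5, -0.8, 0, 0, 45, 0, -0.8, 0, 0, 45, 0, -0.8, 0, 0, 45, 0, 0, 0, 0, 45]
}}

```text
t: 35.5
ee_pos: [457.4, -93.6, 227.4]
tcp_rot: [179.9, -0.0, 33.4]
force: [-0.1, -0.1, 0.2]
finger_gap: 38.4
gripper_force: 0.0
```

```bash
python3 - <<'E'
from bench import ctrl
from h import *
from scipy.optimize import minimize
from scipy.ndimage import map_coordinates
s=ctrl.observe();print(s["ee_pos"],s["finger_gap"],s["t"])
C={n:ctrl.read_camera(n) for n in("top","scene")}
D={n:cv2.distanceTransform(255-cv2.Canny(cv2.GaussianBlur(np.ascontiguousarray(k["pixels"]),(3,3),0),15,45),cv2.DIST_L2,5) for n,k in C.items()}
def X(p,H,S):
    t=np.radians(p[3]);r=np.radians(30);o=[]
    x0=p[0]*np.cos(r)-p[2]*np.sin(r);z0=75+p[0]*np.sin(r)+p[2]*np.cos(r)
    for w,l in S:
        for i,j in((1,1),(1,-1),(-1,-1),(-1,1)):o.append([x0+w/2*i*np.cos(t)-H*np.sin(t),p[1]+l/2*j,z0+w/2*i*np.sin(t)+H*np.cos(t)])
    return cw(o)
def run(nm,H,S,st,cams):
    def cost(p):
        b=X(p,H,S);P=np.concatenate([b[q+i]+np.linspace(.05,.95,30)[:,None]*(b[q+(i+1)%4]-b[q+i]) for q in(0,4) for i in range(4)])
        return np.mean([np.minimum(map_coordinates(D[n],proj(C[n],P)[:,::-1].T,order=1,mode="nearest"),4).mean() for n in cams])
    R=[]
    for d in st:
        x=np.array(d,float);r=minimize(cost,x,method="Nelder-Mead",options=dict(initial_simplex=x+np.r_[[np.zeros(4)],np.diag([4,4,4,4.])]));R.append((round(r.fun,3),r.x.round(1).tolist()))
    print(nm,cams,"xc,y,lift,tilt",sorted(R)[:2])
for cams in(["top"],["top","scene"]):
    run("med",68,((111,152),(97,136)),([0,-20,5,30],[-4,-22,8,28],[-3,-18,5,32],[-4,-20,12,25]),cams)
    run("small",58,((88,80),(76,64)),([0,-35,10,30],[-6,-35,12,28],[-3,-32,10,32],[-4,-38,20,20],[0,-35,15,38]),cams)
E
```

```text
[457.37628644 -93.55648033 227.44781208] 38.42416998370734 35.5
med ['top'] xc,y,lift,tilt [(np.float64(0.411), [2.2, -18.8, -2.4, 31.2]), (np.float64(0.411), [2.2, -18.8, -2.4, 31.2])]
small ['top'] xc,y,lift,tilt [(np.float64(0.413), [-4.4, -35.2, 10.8, 33.9]), (np.float64(0.413), [-4.3, -35.2, 10.9, 33.9])]
med ['top', 'scene'] xc,y,lift,tilt [(np.float64(0.648), [-3.3, -22.2, 12.6, 24.6]), (np.float64(0.648), [-3.3, -22.2, 12.6, 24.6])]
small ['top', 'scene'] xc,y,lift,tilt [(np.float64(0.51), [21.7, -33.0, 0.3, 51.3]), (np.float64(0.51), [21.7, -33.0, 0.3, 51.3])]
```

```bash
python3 - <<'E'
from bench import ctrl
from h import *
from scipy.ndimage import map_coordinates
C={n:ctrl.read_camera(n) for n in("top","scene")}
D={n:cv2.distanceTransform(255-cv2.Canny(cv2.GaussianBlur(np.ascontiguousarray(k["pixels"]),(3,3),0),15,45),cv2.DIST_L2,5) for n,k in C.items()}
r=np.radians(30)
def cost(xc,y,lift,th,cams):
    t=np.radians(th);x0=xc*np.cos(r)-lift*np.sin(r);z0=75+xc*np.sin(r)+lift*np.cos(r);o=[]
    for w,l in((88,80),(76,64)):
        for i,j in((1,1),(1,-1),(-1,-1),(-1,1)):o.append([x0+w/2*i*np.cos(t)-58*np.sin(t),y+l/2*j,z0+w/2*i*np.sin(t)+58*np.cos(t)])
    b=cw(o);P=np.concatenate([b[q+i]+np.linspace(.05,.95,30)[:,None]*(b[q+(i+1)%4]-b[q+i]) for q in(0,4) for i in range(4)])
    return np.mean([np.minimum(map_coordinates(D[n],proj(C[n],P)[:,::-1].T,order=1,mode="nearest"),4).mean() for n in cams])
for th in(0,10,20,26,30,34):
    for lift in(10,20,30):
        print(th,lift,*[(lambda m:(round(float(m[0]),2),m[1],m[2]))(min((cost(x,y,lift,th,c),x,y) for x in range(-12,13,2) for y in range(-44,-24,2))) for c in(["top"],["scene"],["top","scene"])])
E
```

```text
0 10 (0.62, -12, -44) (1.73, 12, -26) (1.33, 6, -36)
0 20 (0.62, -8, -36) (1.83, -12, -42) (1.27, -10, -36)
0 30 (0.62, -6, -38) (1.45, -12, -44) (1.05, -12, -38)
10 10 (0.51, -10, -34) (1.93, 4, -32) (1.28, -10, -34)
10 20 (0.55, -6, -36) (1.49, -12, -42) (1.11, -8, -36)
10 30 (0.54, -4, -38) (1.13, -12, -44) (0.91, -12, -38)
20 10 (0.49, 0, -36) (1.71, 6, -34) (1.13, 0, -34)
20 20 (0.49, -12, -36) (1.08, -12, -44) (0.85, -12, -38)
20 30 (0.48, -8, -38) (1.06, 4, -44) (0.91, 6, -38)
26 10 (0.47, 8, -36) (1.38, -12, -40) (1.02, -8, -44)
26 20 (0.47, 10, -36) (1.34, -12, -44) (1.03, -4, -38)
26 30 (0.5, -2, -38) (1.34, 0, -44) (1.01, -2, -38)
30 10 (0.46, 12, -36) (1.24, -2, -42) (0.91, -2, -34)
30 20 (0.48, 0, -36) (1.4, 12, -42) (1.13, 12, -44)
30 30 (0.47, 4, -38) (1.53, -4, -26) (1.1, -4, -38)
34 10 (0.5, -4, -36) (1.16, 8, -40) (0.88, 10, -34)
34 20 (0.49, -2, -36) (1.46, 12, -44) (1.11, 12, -44)
34 30 (0.48, 2, -38) (1.57, -10, -26) (1.21, 2, -38)
```

```bash
python3 - <<'E'
from bench import ctrl
from h import *
e=ctrl.read_camera("scene")
A=cv2.resize(cv2.imread("pics/a7.png")[:,400:],(80,120),interpolation=cv2.INTER_AREA).astype(int)
B=e["pixels"][180:300,310:390,::-1].astype(int)
d=np.abs(A-B).max(2)>22
for y in range(12,46):print(y,"".join("#" if v else "." for v in d[y]), " ".join(str(v) for v in B[y,6:54:4,2]))
r=np.radians(30)
def rim(xc,y,lift,W,L,H):
    o=[]
    for i,j in((1,1),(1,-1),(-1,-1),(-1,1)):
        x,z=xc+W/2*i,lift+H;o.append([x*np.cos(r)-z*np.sin(r),y+L/2*j,75+x*np.sin(r)+z*np.cos(r)])
    return (proj(e,cw(o))-[310,180]).round().astype(int).tolist()
print("crate in",rim(0,0,0,120,210,80),"med in",rim(-4,-22,5,97,136,68),"small out",rim(-7,-36,10,88,80,58),"small in",rim(-7,-36,10,76,64,58))
E
```

```text
12 ................................................................................ 231 123 208 232 221 224 228 227 213 209 215 214
13 ................................................................................ 226 130 168 236 221 222 225 229 226 214 211 211
14 ................................................................#............... 222 151 130 235 224 222 222 226 229 225 216 218
15 .............................................................##...#............. 225 206 112 228 226 224 222 222 227 229 207 232
16 .....................................................................##......... 228 225 119 206 233 223 225 222 223 228 157 237
17 ................................................................................ 229 230 126 170 237 219 225 225 224 226 133 228
18 ................................................................................ 229 229 173 133 235 212 222 226 228 221 121 177
19 ................................................................................ 225 230 233 116 228 222 215 224 219 188 156 165
20 .........................................
[... 2840 characters left out ...]
................................................................................ 82 80 169 178 176 176 177 176 63 14 17 16
43 ................................................................................ 81 83 178 177 176 177 176 176 18 17 14 23
44 ................................................................................ 83 86 177 176 176 176 176 176 19 14 81 156
45 ................................................................................ 83 89 177 176 176 176 176 176 12 82 162 180
crate in [[84, 27], [14, 40], [1, 27], [66, 15]] med in [[63, 31], [17, 40], [6, 29], [49, 22]] small out [[48, 35], [21, 40], [11, 30], [36, 26]] small in [[45, 35], [23, 39], [14, 30], [35, 27]]
```

The pixels that changed since the medium box was seated fit the outline predicted for a flat, seated small box: left wall (11,30)–(21,40), right wall (36,26)–(48,35). Nothing else in that crop moved beyond a few stray pixels. I'm handing in the job.

```bash
python3 -c "
from bench import ctrl
print(ctrl.finish_job())"
```

```text
the job is handed in; nothing more can be done
None
```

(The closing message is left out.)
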